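Dry painted drawer fronts on the domed rack

TASK

Set the freshly painted drawer fronts to dry: first slide the rack fully home towards the blower, then turn the cam lever all the way round to lock it there. Next balance every drawer front, pull upwards and level, on the top of a dome of its own and let go; then start the dryer by pressing fully, one at a time, the round key, the square key and last the bar key. At the end every front must still be balanced at rest with the rack home and locked; do not lock the lever before the rack is home, and leave the tin, the tape and the brush alone.

Things in the scene. Friction and masses are not known exactly. Their poses are not given: they have to be found in the camera images.
- station: drying station fixed to the bench: a dark steel base plate 130 x 650 x 12 mm, long side along its y axis, with a grey blower box (170 x 140 x 150 mm) at its +y end (centre 530 mm along y). Origin on the bench at the middle of the rack's place when the rack is home. Its yaw gives the direction of the slide
- rack_body (a joint): position of the sliding aluminium rack (124 x 460 mm, upper face 24 mm above the bench) along the station's +y axis, towards the blower: 0 = pulled right back, 0.10 m = fully home against the stop. It needs about 5 N to slide and stays where it is left. It carries four domes and an upright push knob
- rack_knob (a point): centre of the top of the upright round steel knob (22 mm across, 46 mm tall, top 70 mm above the bench) at the rack's end away from the blower, 78 mm from the nearest dome's centre; for pushing or pinching
- dome1 (a point): highest point of the first dome on the rack (counting from the knob end): a grey plastic spherical cap of 60 mm radius of curvature, 20 mm tall, about 90 mm across its foot, top 44 mm above the bench; dome centres are 100 mm apart along the station's y. Moves with the rack; z axis up
- dome2 (a point): highest point of the second dome on the rack (counting from the knob end): a grey plastic spherical cap of 60 mm radius of curvature, 20 mm tall, about 90 mm across its foot, top 44 mm above the bench; dome centres are 100 mm apart along the station's y. Moves with the rack; z axis up
- dome3 (a point): highest point of the third dome on the rack (counting from the knob end): a grey plastic spherical cap of 60 mm radius of curvature, 20 mm tall, about 90 mm across its foot, top 44 mm above the bench; dome centres are 100 mm apart along the station's y. Moves with the rack; z axis up
- dome4 (a point): highest point of the fourth dome on the rack (counting from the knob end): a grey plastic spherical cap of 60 mm radius of curvature, 20 mm tall, about 90 mm across its foot, top 44 mm above the bench; dome centres are 100 mm apart along the station's y. Moves with the rack; z axis up
- cam_body (a joint): angle of the cam lever on the station between the rack and the blower: 0 = free, lever pointing along the station's -x (towards the robot); 1.57 rad = locked, lever pointing along the station's +y (towards the blower). Turns clockwise seen from above about a vertical axis, about 0.12 N m of friction, stays where it is left
- cam_hub (a point): top centre of the cam lever's hub, on its vertical axis, 38 mm above the bench (hub 40 mm across)
- cam_knob (a point): centre of the top of the upright black knob (22 mm across, top 70 mm above the bench; its lower 20 mm joins the flat lever bar) at the end of the cam lever, 75 mm from the hub axis
- panel: grey control box of the dryer fixed to the bench, 100 x 260 x 30 mm, long side along its y; origin under its centre. The three white keys stand on it in a row, in an order that varies
- round_key_top (a point): centre of the top of the round white key (30 mm across), 52 mm above the bench when up; 6 mm travel, fully down at about 5 N
- square_key_top (a point): centre of the top of the square white key (34 x 34 mm), same height and travel
- bar_key_top (a point): centre of the top of the oblong white bar key (54 x 20 mm), same height and travel
- round_key (a joint): how far the round key is pressed, 0 = up, 0.006 m = fully down; springs back
- square_key (a joint): how far the square key is pressed, 0 = up, 0.006 m = fully down; springs back
- bar_key (a joint): how far the bar key is pressed, 0 = up, 0.006 m = fully down; springs back
- front1: freshly painted small drawer front: flat white board 100 x 60 x 12 mm (x, y, z) with a plain wooden bar pull on its upper face, 60 mm long along x, 16 mm wide, standing 32 mm above the board (top at z = 44 mm). About 90 g. Origin at the centre of the board's underside. Three or four fronts are present; all are alike
- front2: freshly painted small drawer front: flat white board 100 x 60 x 12 mm (x, y, z) with a plain wooden bar pull on its upper face, 60 mm long along x, 16 mm wide, standing 32 mm above the board (top at z = 44 mm). About 90 g. Origin at the centre of the board's underside. Three or four fronts are present; all are alike
- front3: freshly painted small drawer front: flat white board 100 x 60 x 12 mm (x, y, z) with a plain wooden bar pull on its upper face, 60 mm long along x, 16 mm wide, standing 32 mm above the board (top at z = 44 mm). About 90 g. Origin at the centre of the board's underside. Three or four fronts are present; all are alike
- front4: freshly painted small drawer front: flat white board 100 x 60 x 12 mm (x, y, z) with a plain wooden bar pull on its upper face, 60 mm long along x, 16 mm wide, standing 32 mm above the board (top at z = 44 mm). About 90 g. Origin at the centre of the board's underside. Three or four fronts are present; all are alike
- tin: paint tin, 84 mm across, 90 mm tall, standing behind the station; leave alone
- tape: roll of masking tape lying flat, 110 mm across, 48 mm tall, behind the station; leave alone
- brush: paint brush lying on the bench at the right; leave alone
There are look-alikes about, which are no part of the job. What is shaped like the front3 but green or pink is not meant.

How it is judged:
By the outcome, as a careful person would: the job done as asked, in the order asked, and still so for the second after the job is handed in, with the robot touching nothing.
Of front1, front2, front3, front4 only 3 to 4 are there at a start; the rules pass over those that are not, and their reading is None.
At some moment in a run one of front1, front2, front3, front4 may be knocked a few centimetres aside while the robot is not near it.
Once in a run the grip may slacken for a moment while it holds something.
It also fails if it takes over 208 s, if anything falls off the work surface, if the arm or the gripper's body presses on something with over 40 N, if the wrist force passes 120 N, or if a joint passes its speed limit or range.

ROBOT

A 6-joint arm with a two-finger parallel gripper is mounted at the origin on the work surface. World frame = base frame: x ahead of the robot, y to its left, z up, the work surface at z = 0. Lengths are in m, angles in rad, forces in N, time in s.
With the tool pointing down it reaches from about 0.35 to 0.775 m from the base axis. Payload 5.5 kg.
Tool frame: the origin (TCP) lies at the very end of the fingers, on their centre line; the grasp point (between the pads) lies 19 mm behind it (ctrl.pinch_z is the distance from the TCP to the grasp point, in m); z points along the fingers, y is the line along which they close (so a half turn about z gives the same grasp; the last joint's range is limited). The gripper opens to 85 mm and grips with 20 to 120 N. Pads are 22 mm wide; open, the fingers measure 114 mm over their backs; the gripper's body (76 mm by 85 mm) begins 54 mm behind the grasp point. The pads swing forward as they close: fully open they stand 13 mm farther back than shut.
Start: joints at [-1.418, 0.313, 0.046, 1.304, 0, 1.431], TCP at [0.166, -0.551, 0.231] pointing down, gripper open.
Joint ranges: [-2.76, 2.76], [-0.86, 1.69], [-1.03, 1.26], [-2.2, 2.34], [-1.47, 1.5], [-3.14, 3.14]. Speed limits (rad/s): [2.57, 2.57, 3.14, 3.14, 3.14, 3.14].

INTERFACE

Orientations are given as a unit quaternion [w, x, y, z].
In Python, from plant import ctrl gives the robot as it stands.
- The arm moves only by the tool arm_command, never from a script. Its arguments are lists of equal length, an entry for each row: "dp": the shift along the tool's x, y, z as a fraction of full scale, a list of three; "twist": the turn about the tool's z as a fraction of full scale. In form: {"dp": [[dx, dy, dz], ...], "twist": [twist, ...]}. A call has 1 to 5 rows; each row is the pose to reach, as a shift and turn from the pose commanded when the call began, along the tool's axes at that moment, turning the shorter way round; what a row does not reach only later rows make up. Full scale, the value 1, is 0.5 m for a shift and 180 degrees for a turn. A row lasts 1/8 s, in which the tool goes at most 62.5 mm and 10.7 degrees, less where a joint would pass 70% of its speed; a pose out of reach is approached as far as the arm can. A call with a number of a shift or a turn outside -1 to 1 is refused whole. A call with a gripper value outside its range is refused whole. "fingers" is the opening, from 0 (shut) to 1 (fully open), set as the call begins (left out, the last holds). The fingers move at their own pace and stop on an object; "force" is the grip in N (left out, the last holds). Time passes only in rows, so rows that repeat a pose let the fingers close. It gives the time, the measured TCP pose, the force, the opening and the grip force at its end, in the units of the state.
- ctrl.observe(): the state, without advancing time (a new reading comes with each control period).
- ctrl.capture(name): name is "side" or "top" or "wrist"; returns a dict with "color" (480x640x3 uint8, red, green, blue), "intrinsics" (3x3 intrinsics, pixels), "camera_from_world" (4x4, takes a point from world to camera coordinates); the wrist camera has in their place "T_tool_cam" (4x4, takes a point from camera to tool coordinates, whose origin is the TCP and whose axes are the flange's). Camera axes: x right, y down, z forward; pixel columns grow to the right and rows downward; lengths in m; the calibration is good to about 2 mm. A picture is of the moment at which its call begins: read the wrist's pose just before it. There is no depth.
- ctrl.close_job(): hands the job in; it is judged then, once.
The state is a dict: "clock": time; "qpos": joint angles; "dq": joint speeds; "joint_efforts": joint torques, N m; "tool_pos": TCP position; "eef_rot": TCP orientation; "contact_force": force on the tool from outside, world axes, zero at the start; "moment": the same for the moment, N m; "width": finger opening in m; "finger_force": force on a finger pad.
Only numpy, scipy, OpenCV 4.12 (cv2) and the standard library are available. Lean on these libraries where they do the work, as an engineer would, in place of code of your own. Each camera call takes 0.05 s, during which the arm holds its last target. There are 200 camera calls.

## Working session

There is one attempt and no reset: what is moved stays moved. The work goes in short steps, Python scripts to look and compute and a tool call to move; the robot and the scene stay as the last step left them, time stands still between calls to the robot, and variables do not carry over. Pictures are saved under pics/ and viewed, at most 14 in all, crops included, and the job is handed in when it is done.

Besides the shell and the picture viewer there is one more tool, called after "Emit:" as name([rows], argument=value, ...), one row to a line, values as JSON. arm_command: Moves the arm, as the interface text tells. Its arguments: {"type":"object","properties":{"dp":{"type":"array"},"twist":{"type":"array"},"fingers":{"type":"number"},"force":{"type":"number"}},"required":["dp","twist"]}

```bash
mkdir -p pics; ls
python3 - <<'E'
from plant import ctrl
import cv2,numpy as np
s=ctrl.observe();print(s)
for n in("top","side"):
    c=ctrl.capture(n);cv2.imwrite(f"pics/{n}0.png",c["color"][:,:,::-1]);np.savez(f"{n}.npz",K=c["intrinsics"],T=c["camera_from_world"]);print(n,c["intrinsics"],c["camera_from_world"])
c=ctrl.capture("wrist");print(c["intrinsics"],c["T_tool_cam"])
np.savez("wrist.npz",K=c["intrinsics"],T=c["T_tool_cam"])
E
```

```text
pics
{'clock': 0.0, 'qpos': array([-1.41759516e+00,  3.14001329e-01,  4.49053293e-02,  1.30360147e+00,
       -2.36378852e-05,  1.43122263e+00]), 'dq': array([-4.59778153e-06, -2.08357595e-04, -5.16657936e-04, -8.14785196e-04,
        1.21508172e-03,  1.39230972e-03]), 'joint_efforts': array([-1.27834801e-05, -4.80622530e+01,  2.98535174e+01,  1.94092747e-02,
       -1.64235013e-05,  6.01482895e-06]), 'tool_pos': array([ 0.16586464, -0.54998461,  0.23037824]), 'eef_rot': array([-9.50470644e-04,  9.89304031e-01,  1.45865109e-01, -1.82955666e-05]), 'contact_force': array([-1.01305476,  0.54288065,  0.16380338]), 'moment': array([-0.03730646,  0.00747271, -0.02960353]), 'finger_force': 0.0, 'width': 0.08562044723283345}
top [[483.41864242   0.         318.2764141 ]
 [  0.         483.41864242 237.72174678]
 [  0.           0.           1.        ]] [[-0.02097889 -0.99969862  0.01274972 -0.01807995]
 [-0.99448421  0.01955524 -0.10304727  0.5395535 ]
 [ 0.10276689 -0.01484121 -0.99459474  1.15365341]
 [ 0.          0.          0.          1.        ]]
side [[436.0250857    0.         307.88995243]
 [  0.         436.0250857  234.27813161]
 [  0.           0.           1.        ]] [[-0.83076338 -0.55656203  0.00842112  0.43974889]
 [-0.42175171  0.61951872 -0.66205895  0.28886459]
 [ 0.36325983 -0.55356595 -0.74940445  1.1862251 ]
 [ 0.          0.          0.          1.        ]]
[[351.49718026   0.         317.1262049 ]
 [  0.         351.49718026 245.08673548]
 [  0.           0.           1.        ]] [[ 3.93329722e-05 -9.46704374e-01 -3.22103753e-01  8.26100606e-02]
 [ 9.99999954e-01 -5.93301831e-05  2.96491778e-04 -3.39116493e-04]
 [-2.99800537e-04 -3.22103750e-01  9.46704328e-01 -1.42494425e-01]
 [ 0.00000000e+00  0.00000000e+00  0.00000000e+00  1.00000000e+00]]
```

View pics/top0.png

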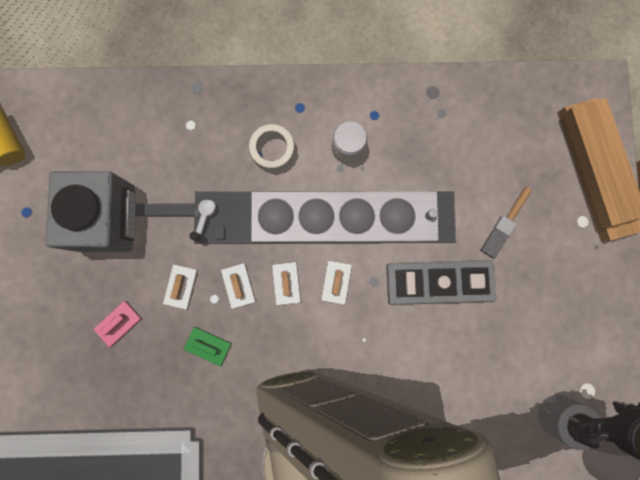

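View pics/side0.png

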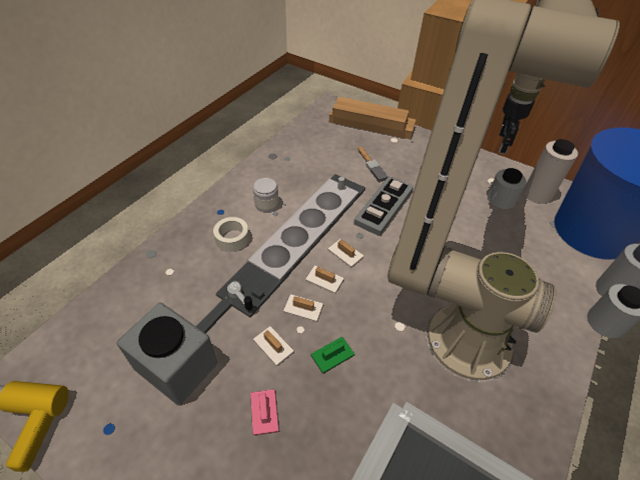

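Top view:
- White fronts are at (180,287), (238,286), (287,284) and (337,283). The look-alikes to ignore are pink at (117,324) and green at (208,346).
- Domes 1 to 4 run from (397,216) to (276,216). The rack knob is at (432,215).
- The cam hub is at (207,207) and its knob at (197,237).
- On the panel, the bar key is at (411,283), the round key at (445,283) and the square key at (477,282).
- The tape is at (272,147), the tin at (350,140) and the brush at (505,225).

All four white fronts are present.

```bash
cat > h.py <<'E'
import numpy as np,cv2
from scipy.spatial.transform import Rotation as R
from plant import ctrl
def ray(uv,K,T,z):
    """pixels -> world xy on plane z; T camera_from_world"""
    uv=np.atleast_2d(uv).astype(float);d=np.c_[uv,np.ones(len(uv))]@np.linalg.inv(K).T
    Rm=T[:3,:3];o=-Rm.T@T[:3,3];d=d@Rm
    return (o+d*((z-o[2])/d[:,2])[:,None])[:,:2]
def proj(P,K,T):
    p=np.atleast_2d(P)@T[:3,:3].T+T[:3,3];p=p@K.T;return p[:,:2]/p[:,2:]
def tool():
    s=ctrl.observe();q=s["eef_rot"];T=np.eye(4);T[:3,:3]=R.from_quat(q[[1,2,3,0]] if True else q).as_matrix();T[:3,3]=s["tool_pos"];return s,T
def cap(n):
    s,T=tool();c=ctrl.capture(n)
    M=np.linalg.inv(T@c["T_tool_cam"]) if n=="wrist" else c["camera_from_world"]
    return c["color"][:,:,::-1].copy(),c["intrinsics"],M
def yaw(T): return np.arctan2(T[1,0],T[0,0])   # heading of tool x
def plan(*wps):
    """wps: (x,y,z,yaw of tool x or None). prints dp, twist relative to previous waypoint (one call each)"""
    s,T=tool();p=T[:3,3];a=yaw(T);print("now",p.round(4),"yaw",round(np.degrees(a),1),"t",round(s["clock"],2))
    for w in wps:
        b=a if w[3] is None else w[3]
        X=np.array([np.cos(a),np.sin(a),0]);Y=np.array([np.sin(a),-np.cos(a),0])
        d=np.array(w[:3])-p;tw=-(b-a);tw=(tw+np.pi)%(2*np.pi)-np.pi
        dp=np.array([d@X,d@Y,-d[2]])/.5
        n=max(np.linalg.norm(d)/.0625,abs(np.degrees(tw))/10.7)
        print("dp",dp.round(3).tolist(),"tw",round(tw/np.pi,4),"rows>=%.1f"%n);p=np.array(w[:3]);a=b
def rects(mask,K,T,z,amin=100):
    cs,_=cv2.findContours(mask.astype(np.uint8),cv2.RETR_EXTERNAL,cv2.CHAIN_APPROX_NONE);out=[]
    for c in cs:
        if cv2.contourArea(c)<amin: continue
        w=ray(c[:,0],K,T,z);(cx,cy),(a,b),g=cv2.minAreaRect((w*1000).astype(np.float32))
        if a<b: a,b,g=b,a,g+90
        g=(g+90)%180-90
        out.append((c[:,0].mean(0).round(),np.array([cx,cy])/1000,a,b,g))
    return out
E
python3 - <<'E'
from h import *
img=cv2.imread("pics/top0.png");d=np.load("top.npz");K,T=d["K"],d["T"]
hsv=cv2.cvtColor(img,cv2.COLOR_BGR2HSV)
print("white");
for r in rects((hsv[...,2]>185)&(hsv[...,1]<50),K,T,.012,30): print(r)
print("wood")
m=(hsv[...,1]>90)&(hsv[...,0]<20)&(hsv[...,2]>80);m[:255]=0;m[310:]=0
for r in rects(m,K,T,.044,20): print(r)
for n,uv,z in [("d1",(397,216),.044),("d2",(357,216),.044),("d3",(316,216),.044),("d4",(276,216),.044),("knob",(432,215),.07),("hub",(207,207),.038),("cknob",(197,237),.07),("bar",(411,283),.052),("round",(445,283),.052),("sq",(477,282),.052),("tape",(272,147),.048),("tin",(350,140),.09),("blow",(92,210),.15)]: print(n,ray(uv,K,T,z))
crop=np.hstack([cv2.resize(img[185:315,150:350],(400*1,260))]);
a=cv2.resize(img[185:315,150:350],None,fx=4,fy=4,interpolation=2)[:290*2];b=cv2.resize(img[185:315,340:540],None,fx=4,fy=4,interpolation=2)
cv2.imwrite("pics/cropA.png",a)
cv2.imwrite("pics/cropB.png",b)
E
```

```text
white
(array([588., 389.]), array([ 0.16235011, -0.67302039]), 33.321998596191406, 22.013389587402344, 74.88825988769531)
(array([214., 299.]), array([0.39613168, 0.22876709]), 16.995403289794922, 15.619973182678223, -45.68175506591797)
(array([444., 282.]), array([ 0.42518246, -0.33531168]), 24.661685943603516, 22.243377685546875, -2.6817245483398438)
(array([477., 281.]), array([ 0.42581345, -0.41855762]), 29.814388275146484, 29.46556854248047, 88.8170166015625)
(array([410., 283.]), array([ 0.42440924, -0.25327097]), 49.44181442260742, 16.02167510986328, 0.8353331685066223)
(array([179., 286.]), array([0.42823679, 0.31274438]), 98.31060028076172, 58.01693344116211, -14.103324890136719)
(array([237., 286.]), array([0.42733752, 0.17119876]), 98.05484008789062, 57.99863815307617, 15.324392318725586)
(array([286., 283.]), array([0.43077179, 0.05274297]), 98.43639373779297, 58.482200622558594, 5.259867191314697)
(array([336., 282.]), array([ 0.4307229 , -0.07093384]), 98.5496826171875, 58.58968734741211, -11.387840270996094)
(array([582., 221.]), array([ 0.56967572, -0.69173505]), 25.7
[... 794 characters left out ...]
]), 54.9720458984375, 13.911279678344727, 14.989437103271484)
(array([285., 283.]), array([0.43027399, 0.05191636]), 53.61891555786133, 12.882078170776367, 5.5242414474487305)
(array([337., 282.]), array([ 0.42969162, -0.07071643]), 55.579036712646484, 13.123499870300293, -12.74713134765625)
d1 [[ 0.58666165 -0.22098833]]
d2 [[ 0.58851616 -0.12380085]]
d3 [[ 0.59041293 -0.02439863]]
d4 [[0.59225944 0.0723701 ]]
knob [[ 0.58367928 -0.29969701]]
hub [[0.61847224 0.24016745]]
cknob [[0.54204168 0.2564917 ]]
bar [[ 0.42407269 -0.24680953]]
round [[ 0.42238133 -0.32789284]]
sq [[ 0.42315606 -0.4044697 ]]
tape [[0.76239792 0.07981478]]
tin [[ 0.76368003 -0.10807416]]
blow [[0.5972482  0.46709316]]
```

View pics/cropA.png

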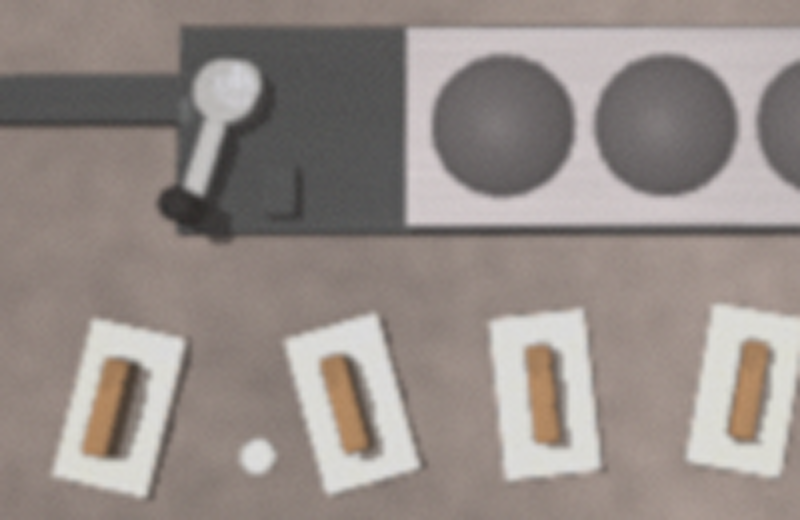

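View pics/cropB.png

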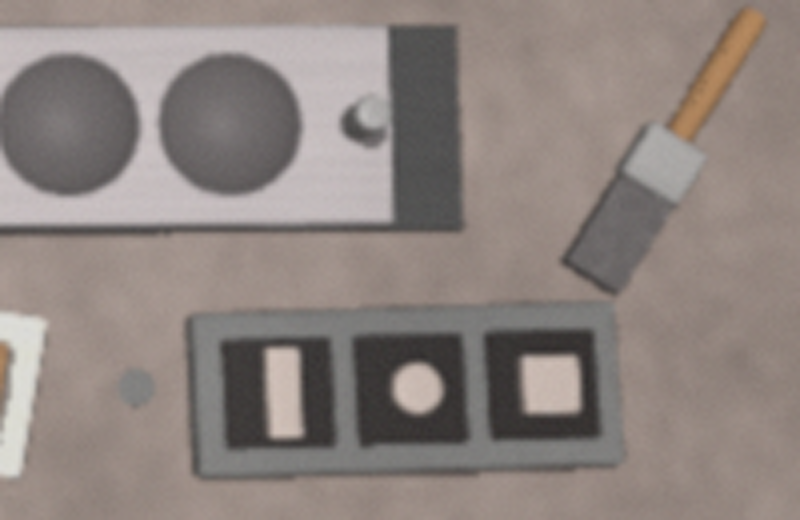

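The crops confirm the choice: four white boards with wooden pulls, and a bar, a round and a square key from left to right. The cam lever points at the robot, with its black knob at about px (196,236). The rack knob's top is at about px (433,212).

Run:
```python
from h import *
d=np.load("top.npz");K,T=d["K"],d["T"]
print("knob",ray((433,212.7),K,T,.07),"hub",ray((206.5,207.3),K,T,.038),"ck",ray((195.8,235.8),K,T,.07))
k=ray((433,212.7),K,T,.07)[0]
s,TT=tool();p0=TT[:3,3];a0=yaw(TT);g=np.array([k[0],k[1],.14]);a1=np.radians(179)
plan(*[(*(p0+(g-p0)*f),a0+(a1-a0)*f) for f in(.25,.5,.75,1)],(k[0],k[1],.04,None))
```

```text
knob [[ 0.58915323 -0.30233113]] hub [[0.6177565  0.24137785]] ck [[0.54493362 0.25931629]]
now [ 0.1659 -0.5501  0.2306] yaw 16.8 t 0.15
dp [0.238, -0.058, 0.045] tw -0.2253 rows>=3.8
dp [0.219, 0.111, 0.045] tw -0.2253 rows>=3.8
dp [0.094, 0.227, 0.045] tw -0.2253 rows>=3.8
dp [-0.076, 0.233, 0.045] tw -0.2253 rows>=3.8
dp [0.0, 0.0, 0.2] tw 0.0 rows>=1.6
```

Emit:
arm_command([
  [0.238,-0.058,0.03],
  [0.238,-0.058,0.03],
  [0.238,-0.058,0.03],
  [0.238,-0.058,0.03],
  [0.238,-0.058,0.03],
], twist=[-0.225,-0.225,-0.225,-0.225,-0.225], fingers=0.6, force=30)

```text
clock: 0.78
tool_pos: [0.2717, -0.4881, 0.216]
eef_rot: [-0.0, 0.878, 0.479, 0.0]
contact_force: [0.7, 1.3, -0.2]
width: 0.051
finger_force: 0.0
```

Emit:
arm_command([
  [0.219,0.111,0.03],
  [0.219,0.111,0.03],
  [0.219,0.111,0.03],
  [0.219,0.111,0.03],
  [0.219,0.111,0.03],
], twist=[-0.225,-0.225,-0.225,-0.225,-0.225])

```text
clock: 1.4
tool_pos: [0.3774, -0.4263, 0.2011]
eef_rot: [-0.0, 0.659, 0.752, 0.0]
contact_force: [0.3, 0.1, 0.2]
width: 0.0513
finger_force: 0.0
```

Emit:
arm_command([
  [0.094,0.227,0.03],
  [0.094,0.227,0.03],
  [0.094,0.227,0.03],
  [0.094,0.227,0.03],
  [0.094,0.227,0.03],
], twist=[-0.225,-0.225,-0.225,-0.225,-0.225])

```text
clock: 2.02
tool_pos: [0.4833, -0.3646, 0.1861]
eef_rot: [-0.0, 0.359, 0.933, 0.0]
contact_force: [0.2, -0.2, 0.1]
width: 0.0513
finger_force: 0.0
```

Emit:
arm_command([
  [-0.076,0.233,0.03],
  [-0.076,0.233,0.03],
  [-0.076,0.233,0.03],
  [-0.076,0.233,0.03],
  [-0.076,0.233,0.03],
], twist=[-0.225,-0.225,-0.225,-0.225,-0.225])

```text
clock: 2.65
tool_pos: [0.5892, -0.3031, 0.1712]
eef_rot: [-0.0, 0.014, 1.0, 0.0]
contact_force: [-0.4, -0.2, 0.9]
width: 0.0514
finger_force: 0.0
```

Run:
```python
from h import *
im,K,M=cap("wrist");cv2.imwrite("pics/w1.png",im)
print(proj([[.589,-.302,.07]],K,M))
plan((.589,-.3023,.038,np.radians(179)))
```

```text
[[318.36259498 245.47814623]]
now [ 0.5891 -0.3032  0.1713] yaw 178.4 t 2.7
dp [0.0, 0.002, 0.267] tw -0.0034 rows>=2.1
```

View pics/w1.png

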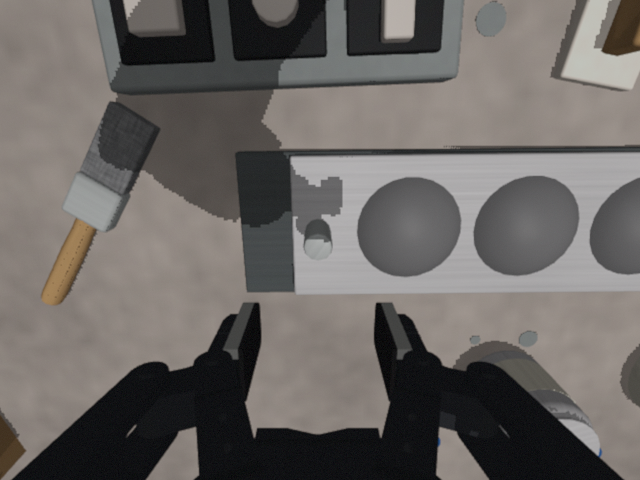

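The knob's top is at px (318,247), against a prediction of (318,245), so the calibration agrees. Next I descend and pinch the knob.

Emit:
arm_command([
  [0.0,0.0,0.266],
  [0.0,0.0,0.266],
  [0.0,0.0,0.266],
  [0.0,0.0,0.266],
], twist=[-0.003,-0.003,-0.003,-0.003])

```text
clock: 3.2
tool_pos: [0.5896, -0.3033, 0.0393]
eef_rot: [0.0, 0.007, 1.0, -0.0]
contact_force: [0.0, -0.2, 0.3]
width: 0.0513
finger_force: 0.0
```

Emit:
arm_command([
  [0,0,0],
  [0,0,0],
  [0,0,0],
  [0,0,0],
], twist=[0,0,0,0], fingers=0.0, force=25)

```text
clock: 3.7
tool_pos: [0.5913, -0.3039, 0.0416]
eef_rot: [0.002, 0.006, 1.0, -0.001]
contact_force: [0.2, 0.1, 6.5]
width: 0.021
finger_force: 25.3
```

Run:
```python
from h import *
s,T=tool();p=T[:3,3];plan((p[0]+.085*.0185,p[1]+.085,p[2],None))
print(s["contact_force"],s["width"])
```

```text
now [ 0.5913 -0.3039  0.0416] yaw 179.3 t 3.7
dp [-0.001, 0.17, -0.0] tw 0.0 rows>=1.4
[0.20290414 0.1014483  6.53731369] 0.021007210560664544
```

Emit:
arm_command([
  [0,0.04,0],
  [-0.001,0.08,0],
  [-0.001,0.12,0],
  [-0.002,0.16,0],
  [-0.002,0.17,0],
], twist=[0,0,0,0,0])

```text
clock: 4.32
tool_pos: [0.5926, -0.2394, 0.0416]
eef_rot: [0.001, 0.013, 1.0, -0.021]
contact_force: [-8.9, -71.1, -16.3]
width: 0.0211
finger_force: 42.3
```

Emit:
arm_command([
  [0,0.01,0],
  [0,0.02,0],
  [0,0.025,0],
  [0,0.025,0],
], twist=[0,0,0,0])

```text
clock: 4.82
tool_pos: [0.5929, -0.2393, 0.0416]
eef_rot: [0.001, 0.018, 0.999, -0.029]
contact_force: [-9.7, -95.2, -23.3]
width: 0.0212
finger_force: 52.6
```

Emit:
arm_command([
  [0,0.005,0],
  [0,0.01,0],
  [0,0.01,0],
], twist=[0,0,0])

```text
clock: 5.2
tool_pos: [0.593, -0.2392, 0.0416]
eef_rot: [0.001, 0.02, 0.999, -0.033]
contact_force: [-11.0, -108.5, -28.9]
width: 0.0211
finger_force: 58.7
```

Emit:
arm_command([
  [0,-0.04,0],
  [0,-0.075,0],
  [0,-0.075,0],
], twist=[0,0,0])

```text
clock: 5.58
tool_pos: [0.5928, -0.2423, 0.0411]
eef_rot: [0.002, 0.008, 1.0, -0.003]
contact_force: [-1.2, -3.7, 4.9]
width: 0.0212
finger_force: 26.7
```

Run:
```python
from h import *
im,K,M=cap("top");cv2.imwrite("pics/top1.png",cv2.resize(im[175:320,150:470],None,fx=2.5,fy=2.5,interpolation=2))
s,T=tool();print(s["contact_force"],T[:3,3],s["width"])
```

```text
[-1.11785719 -4.09751362  5.18451312] [ 0.59278198 -0.24139874  0.04112167] 0.02155258004962894
```

View pics/top1.png

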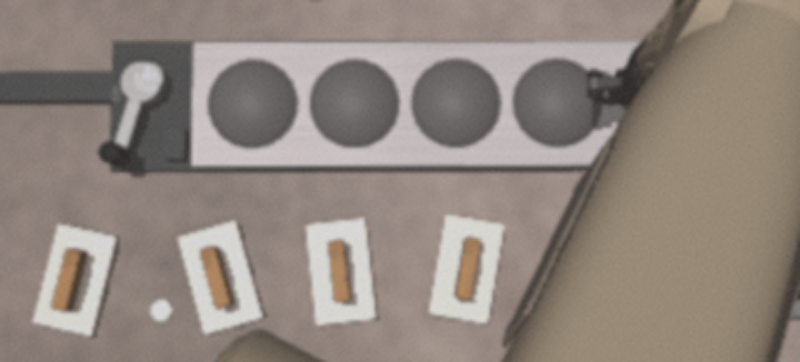

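The rack's edge at crop x=191 sits against the L-shaped stop at (185,145), so it is home. I'll give it a light extra push and then release.

Emit:
arm_command([
  [0,0.012,0],
  [0,0.016,0],
  [0,0.016,0],
  [0,0.016,0],
], twist=[0,0,0,0])

```text
clock: 6.12
tool_pos: [0.5929, -0.2397, 0.0412]
eef_rot: [0.002, 0.009, 1.0, -0.009]
contact_force: [-3.4, -26.4, -1.1]
width: 0.0211
finger_force: 28.5
```

Emit:
arm_command([
  [0,0,0],
  [0,0,0],
  [0,-0.006,0],
  [0,-0.012,-0.02],
  [0,-0.012,-0.2],
], twist=[0,0,0,0,0], fingers=0.6)

```text
clock: 6.75
tool_pos: [0.5882, -0.234, 0.1074]
eef_rot: [-0.004, 0.006, 1.0, 0.002]
contact_force: [1.6, -1.0, 1.4]
width: 0.0513
finger_force: 0.0
```

Run:
```python
from h import *
a=np.radians(-1.06)
hub=np.array([.6178,.2414]);ck=np.array([.5449,.2593])
v=ck-hub;print(np.linalg.norm(v),np.degrees(np.arctan2(v[1],v[0])))
s,T=tool();p0=T[:3,3];a0=yaw(T)%(2*np.pi)
th=np.arctan2(v[1],v[0]);b=th   # tool x along lever outward => closing tangent
b=b%(2*np.pi);print(np.degrees([a0,b]))
g=np.array([*ck,.14]);
plan((*(p0*.5+g*.5)[:2],.2,(a0+b)/2),(*g,b),(ck[0],ck[1],.052,None))
```

```text
0.07506543811901716 166.2044159031085
[179.33548338 166.2044159 ]
now [ 0.5882 -0.234   0.1074] yaw 179.3 t 6.75
dp [0.049, 0.493, -0.185] tw 0.0365 rows>=4.2
dp [0.105, 0.484, 0.12] tw 0.0365 rows>=4.1
dp [0.0, 0.0, 0.176] tw 0.0 rows>=1.4
```

Emit:
arm_command([
  [0.049,0.493,-0.185],
  [0.049,0.493,-0.185],
  [0.049,0.493,-0.185],
  [0.049,0.493,-0.185],
  [0.049,0.493,-0.185],
], twist=[0.036,0.036,0.036,0.036,0.036])

```text
clock: 7.38
tool_pos: [0.5699, 0.0144, 0.206]
eef_rot: [0.002, 0.06, 0.998, 0.0]
contact_force: [1.2, -0.9, -0.2]
width: 0.0511
finger_force: 0.0
```

Emit:
arm_command([
  [0.105,0.484,0.12],
  [0.105,0.484,0.12],
  [0.105,0.484,0.12],
  [0.105,0.484,0.12],
  [0.105,0.484,0.12],
], twist=[0.037,0.037,0.037,0.037,0.037])

```text
clock: 8.0
tool_pos: [0.5463, 0.2606, 0.1417]
eef_rot: [-0.001, 0.118, 0.993, -0.0]
contact_force: [1.1, -1.6, 0.3]
width: 0.0513
finger_force: 0.0
```

Run:
```python
from h import *
im,K,M=cap("wrist");cv2.imwrite("pics/w2.png",im)
print(proj([[.5449,.2593,.07],[.6178,.2414,.038]],K,M))
hsv=cv2.cvtColor(im,cv2.COLOR_BGR2HSV)
plan((.5449,.2593,.052,np.radians(166.2)))
```

```text
[[314.77025029 259.08199501]
 [314.84887598 331.86476908]]
now [0.5469 0.2593 0.1422] yaw 166.4 t 8.05
dp [0.004, -0.001, 0.18] tw 0.001 rows>=1.4
```

View pics/w2.png

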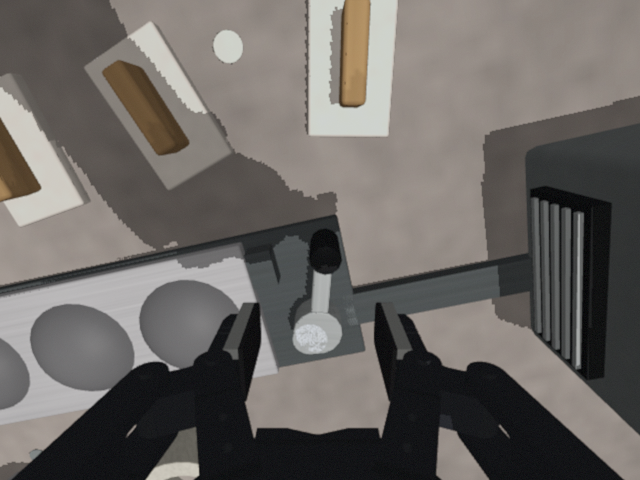

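The cam knob's top is at px (326,262) and the hub at (317,333). That puts the knob a few mm off my prediction of (315,259), so I'll recompute the arc from this view.

Run:
```python
from h import *
s,T=tool();w=np.load("wrist.npz");K=w["K"];M=np.linalg.inv(T@w["T"])
ck=ray((326,262),K,M,.07)[0];hub=ray((317,333),K,M,.038)[0];print(ck,hub,np.linalg.norm(ck-hub))
hub=np.array([.6178,.2414])*.5+hub*.5
v=ck-hub;th=np.degrees(np.arctan2(v[1],v[0]));print(np.linalg.norm(v),th)
r=.075;P=lambda d,z:(*(hub+r*np.array([np.cos(np.radians(d)),np.sin(np.radians(d))])),z,np.radians(d))
s1=np.linspace(th,85,9)
plan(P(th,.052),*[P(d,.052) for d in s1[1:]])
```

```text
[0.55012133 0.26408668] [0.62091421 0.24080307] 0.07452355143125775
0.07295142489801044 161.6346755487407
now [0.5469 0.2593 0.1422] yaw 166.4 t 8.05
dp [0.0, 0.011, 0.18] tw 0.0263 rows>=1.4
dp [-0.002, 0.025, -0.0] tw 0.0532 rows>=0.9
dp [-0.002, 0.025, -0.0] tw 0.0532 rows>=0.9
dp [-0.002, 0.025, -0.0] tw 0.0532 rows>=0.9
dp [-0.002, 0.025, -0.0] tw 0.0532 rows>=0.9
dp [-0.002, 0.025, -0.0] tw 0.0532 rows>=0.9
dp [-0.002, 0.025, -0.0] tw 0.0532 rows>=0.9
dp [-0.002, 0.025, -0.0] tw 0.0532 rows>=0.9
dp [-0.002, 0.025, -0.0] tw 0.0532 rows>=0.9
```

Emit:
arm_command([
  [0,0.011,0.1],
  [0,0.011,0.18],
  [0,0.011,0.18],
  [0,0.011,0.18],
], twist=[0.026,0.026,0.026,0.026])

```text
clock: 8.55
tool_pos: [0.5505, 0.262, 0.055]
eef_rot: [0.001, 0.162, 0.987, 0.0]
contact_force: [0.8, -0.4, 0.3]
width: 0.0515
finger_force: 0.0
```

Emit:
arm_command([
  [0,0,0],
  [0,0,0],
  [0,0,0],
  [0,0,0],
], twist=[0,0,0,0], fingers=0.0, force=20)

```text
clock: 9.05
tool_pos: [0.5506, 0.2633, 0.0554]
eef_rot: [0.002, 0.161, 0.987, 0.001]
contact_force: [-0.9, -2.5, 6.8]
width: 0.0206
finger_force: 20.9
```

Emit:
arm_command([
  [-0.002,0.025,0],
  [-0.008,0.049,0],
  [-0.018,0.072,0],
  [-0.032,0.093,0],
  [-0.032,0.093,0],
], twist=[0.053,0.106,0.16,0.213,0.213])

```text
clock: 9.68
tool_pos: [0.5798, 0.303, 0.0553]
eef_rot: [0.001, 0.476, 0.879, 0.001]
contact_force: [-3.7, 0.2, 8.6]
width: 0.0209
finger_force: 20.1
```

Moving well. Continue the second half of the arc.

Emit:
arm_command([
  [-0.002,0.025,0],
  [-0.008,0.049,0],
  [-0.018,0.072,0],
  [-0.032,0.093,0],
  [-0.032,0.093,0],
], twist=[0.053,0.106,0.16,0.213,0.213])

```text
clock: 10.3
tool_pos: [0.6212, 0.3148, 0.0549]
eef_rot: [-0.004, 0.738, 0.675, -0.003]
contact_force: [-16.6, 0.2, 16.8]
width: 0.0207
finger_force: 21.4
```

Run:
```python
from h import *
s,T=tool();print(T[:3,3],np.degrees(yaw(T)),s["contact_force"],s["moment"],s["qpos"])
v=T[:2,3]-np.array([.6193,.2411]);print(np.degrees(np.arctan2(v[1],v[0])),np.linalg.norm(v))
```

```text
[0.62121602 0.31482819 0.05490403] 84.8608968722854 [-16.59172521   0.19353581  16.76646214] [ 0.04551045  3.66302774 -0.06137311] [0.35217786 0.64404615 0.13180476 1.06725116 0.00406798 2.01265097]
88.5113528465562 0.07375308686557326
```

Emit:
arm_command([
  [0,0.008,0],
  [0,0.01,0],
  [0,0.01,0],
], twist=[0,0,0])

```text
clock: 10.68
tool_pos: [0.6215, 0.3149, 0.0548]
eef_rot: [-0.006, 0.737, 0.676, -0.006]
contact_force: [-27.8, 1.3, 22.7]
width: 0.021
finger_force: 22.4
```

Emit:
arm_command([
  [0,0,0],
  [0,0,0],
  [0,-0.012,0],
  [0,-0.012,-0.1],
  [0,-0.012,-0.22],
], twist=[0,0,0,0,0], fingers=0.6)

```text
clock: 11.3
tool_pos: [0.6246, 0.3135, 0.1624]
eef_rot: [-0.001, 0.738, 0.674, -0.002]
contact_force: [0.9, 1.0, 1.0]
width: 0.051
finger_force: 0.0
```

Run:
```python
from h import *
im,K,M=cap("wrist");cv2.imwrite("pics/w3.png",im)
s,T=tool();p=T[:3,3];a=yaw(T)
plan((.43,.18,.25,a+np.radians(48)),(.43,.18,.25,np.pi))
```

```text
now [0.6285 0.315  0.1737] yaw 84.8 t 11.35
dp [-0.305, -0.371, -0.153] tw -0.2667 rows>=4.5
dp [0.0, 0.0, -0.0] tw -0.2622 rows>=4.4
```

View pics/w3.png

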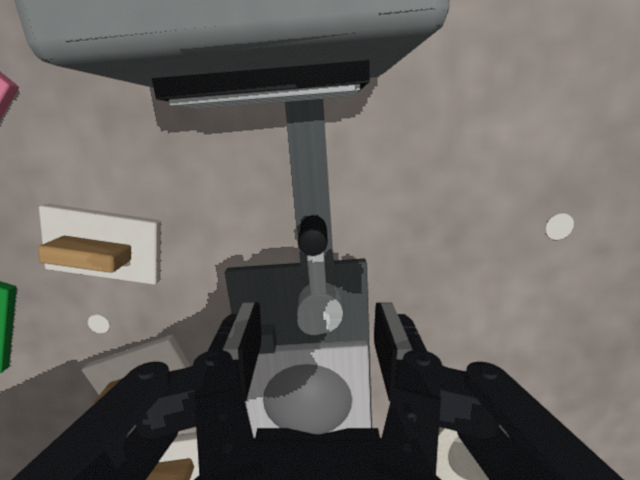

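The lever now points straight along the station towards the blower, with its knob at px (313,235) and hub at (320,312), so it is locked. Now I measure the domes and fronts from the top view and move towards the first front.

```bash
cat >> h.py <<'E'
def domes(im,K,M):
    hsv=cv2.cvtColor(im,cv2.COLOR_BGR2HSV);g=hsv[...,2];m=((g<150)&(g>60)&(hsv[...,1]<60)).astype(np.uint8)
    m=cv2.morphologyEx(m,cv2.MORPH_OPEN,np.ones((3,3),np.uint8))
    cs,_=cv2.findContours(m,cv2.RETR_LIST,cv2.CHAIN_APPROX_NONE);o=[]
    for c in cs:
        if len(c)<30: continue
        w=ray(c[:,0],K,M,.024);(cx,cy),(a,b),t=cv2.fitEllipse((w*1000).astype(np.float32))
        if 78<a<100 and 78<b<100: o.append((round(cx,1),round(cy,1),round(a,1),round(b,1)))
    return o
def fronts(im,K,M,amin=100):
    hsv=cv2.cvtColor(im,cv2.COLOR_BGR2HSV)
    m=((hsv[...,2]>165)&(hsv[...,1]<50))|((hsv[...,1]>90)&(hsv[...,0]<25)&(hsv[...,2]>70))
    return [r for r in rects(m,K,M,.012,amin) if 85<r[2]<110 and 50<r[3]<68]
E
python3 - <<'E'
from h import *
im,K,M=cap("top");cv2.imwrite("pics/top2.png",im)
print(domes(im,K,M))
for f in fronts(im,K,M):print(f)
E
```

```text
[(591.4, -161.5, 85.6, 86.3), (593.2, -61.4, 85.4, 85.9), (594.8, 38.6, 85.4, 85.9), (747.0, -112.5, 79.9, 94.6)]
(array([179., 287.]), array([0.42790091, 0.31370917]), 100.8083724975586, 60.6259765625, -13.803047180175781)
(array([286., 283.]), array([0.43069391, 0.05357684]), 102.84176635742188, 61.49353790283203, 5.075486183166504)
```

Run:
```python
from h import *
s,T=tool();a=yaw(T);b=np.radians(166.2)
plan((.53,.315,.19,(a+b)/2),(.428,.3135,.19,b))
```

```text
now [0.6296 0.3154 0.1717] yaw 84.8 t 11.4
dp [-0.019, -0.198, -0.037] tw -0.2261 rows>=3.8
dp [0.116, -0.168, -0.0] tw -0.2261 rows>=3.8
```

Emit:
arm_command([
  [-0.019,-0.198,-0.037],
  [-0.019,-0.198,-0.037],
  [-0.019,-0.198,-0.037],
  [-0.019,-0.198,-0.037],
  [-0.019,-0.198,-0.037],
], twist=[-0.226,-0.226,-0.226,-0.226,-0.226])

```text
clock: 12.02
tool_pos: [0.5262, 0.3136, 0.1817]
eef_rot: [0.0, 0.459, 0.889, 0.0]
contact_force: [-0.5, -1.1, 0.2]
width: 0.0514
finger_force: 0.0
```

Emit:
arm_command([
  [0.116,-0.168,0],
  [0.116,-0.168,0],
  [0.116,-0.168,0],
  [0.116,-0.168,0],
  [0.116,-0.168,0],
], twist=[-0.226,-0.226,-0.226,-0.226,-0.226])

```text
clock: 12.65
tool_pos: [0.4243, 0.312, 0.1817]
eef_rot: [0.0, 0.122, 0.992, 0.0]
contact_force: [-1.5, 0.5, -0.0]
width: 0.0511
finger_force: 0.0
```

Run:
```python
from h import *
im,K,M=cap("wrist");cv2.imwrite("pics/w4.png",im)
for f in fronts(im,K,M):print(f)
plan((.428,.3135,.018,np.radians(166.2)))
```

```text
(array([171., 259.]), array([0.42829956, 0.17149223]), 99.18498992919922, 59.518062591552734, 15.346707344055176)
(array([319., 223.]), array([0.42886993, 0.31302429]), 98.21526336669922, 58.9943962097168, -14.1041259765625)
now [0.4243 0.312  0.1817] yaw 165.9 t 12.7
dp [-0.006, 0.005, 0.327] tw -0.0017 rows>=2.6
```

View pics/w4.png

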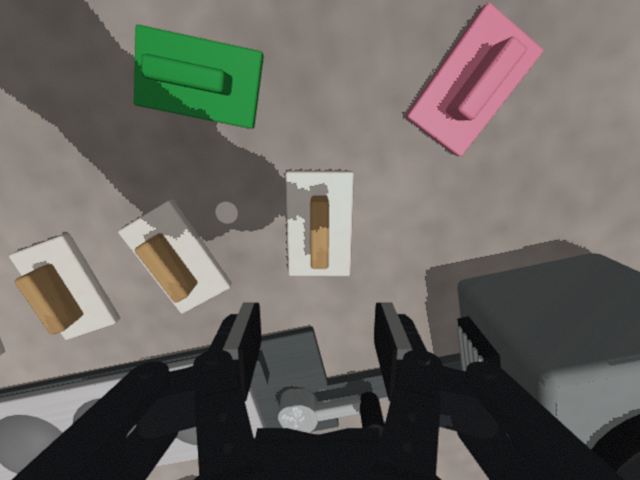

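The wrist view shows the first front at px (319,223) and its neighbour at (171,259), both matching the top view. Grasp it.

Emit:
arm_command([
  [-0.007,0.0045,0.12],
  [-0.007,0.0045,0.22],
  [-0.007,0.0045,0.3],
  [-0.007,0.0045,0.322],
  [-0.007,0.0045,0.322],
], twist=[-0.001,-0.001,-0.001,-0.001,-0.001])

```text
clock: 13.32
tool_pos: [0.4281, 0.3133, 0.0207]
eef_rot: [-0.0, 0.12, 0.993, -0.0]
contact_force: [1.3, 0.7, 0.2]
width: 0.0506
finger_force: 0.0
```

Emit:
arm_command([
  [0,0,0],
  [0,0,0],
  [0,0,0],
  [0,0,0],
], twist=[0,0,0,0], fingers=0.0, force=50)

```text
clock: 13.82
tool_pos: [0.4296, 0.3141, 0.0226]
eef_rot: [0.002, 0.119, 0.993, 0.001]
contact_force: [-0.7, -0.1, 6.5]
width: 0.015
finger_force: 50.0
```

Run:
```python
from h import *
s,T=tool();p=T[:3,3];b=np.radians(178.94)
print(s["contact_force"],s["width"])
plan((*p[:2],p[2]+.07,None),(.5966,.1386,p[2]+.07,b))
```

```text
[-0.66641258 -0.07977889  6.45743614] 0.014977461913583873
now [0.4296 0.3141 0.0226] yaw 166.3 t 13.82
dp [0.0, 0.0, -0.14] tw 0.0 rows>=1.1
dp [-0.407, -0.262, -0.0] tw -0.07 rows>=3.9
```

Emit:
arm_command([
  [0,0,-0.05],
  [0,0,-0.14],
  [0,0,-0.14],
], twist=[0,0,0])

```text
clock: 14.2
tool_pos: [0.4307, 0.3149, 0.0946]
eef_rot: [0.003, 0.119, 0.993, 0.002]
contact_force: [-0.6, 0.1, -1.1]
width: 0.015
finger_force: 49.0
```

Emit:
arm_command([
  [-0.1,-0.065,0],
  [-0.2,-0.13,0],
  [-0.3,-0.195,0],
  [-0.38,-0.245,0],
  [-0.407,-0.262,0],
], twist=[-0.018,-0.035,-0.053,-0.07,-0.07])

```text
clock: 14.82
tool_pos: [0.5964, 0.1357, 0.0896]
eef_rot: [-0.0, 0.011, 1.0, -0.0]
contact_force: [-0.4, 0.6, -1.8]
width: 0.0154
finger_force: 49.0
```

Run:
```python
from h import *
im,K,M=cap("wrist");cv2.imwrite("pics/w5.png",im)
s,T=tool();p=T[:3,3];b=np.radians(178.94)
print(s["contact_force"],s["width"])
plan((.5976,.1386,.0700,b))
```

```text
[ 2.31248601  0.14465943 -0.6485505 ] 0.014871787185831317
now [0.5968 0.1353 0.0897] yaw 178.7 t 14.88
dp [-0.001, 0.007, 0.039] tw -0.0011 rows>=0.3
```

View pics/w5.png

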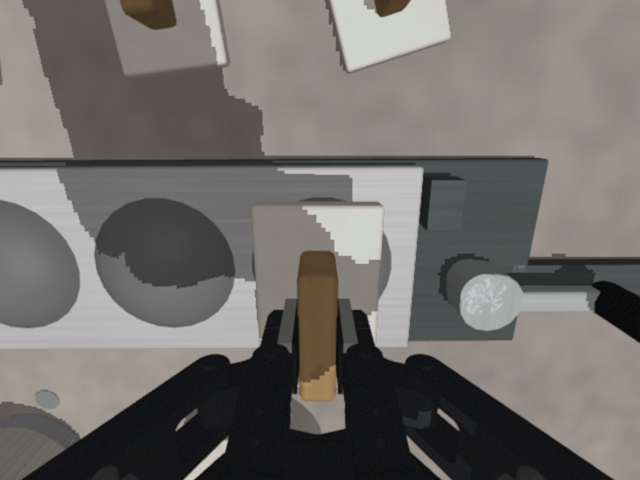

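The wrist view shows the first front held level over dome 4, with its near edge at row 205 and its sides at columns 253 and 383. From the near edge I can work out its offset in the hand.

```bash
cat >> h.py <<'E'
def held(uv,zt=.0106):
    w=np.load("wrist.npz");return ray(uv,w["K"],np.linalg.inv(w["T"]),zt)
E
python3 - <<'E'
from h import *
print(held([(318,205),(253,215),(383,215)])*1000)
E
```

```text
[[ 49.27492362   0.0950828 ]
 [ 44.73015133 -28.95772922]
 [ 44.72812608  29.15883935]]
```

Emit:
arm_command([
  [0,0.006,0.02],
  [0,0.006,0.04],
  [0,0.006,0.042],
  [0,0.006,0.042],
], twist=[-0.001,-0.001,-0.001,-0.001])

```text
clock: 15.38
tool_pos: [0.5943, 0.1419, 0.0696]
eef_rot: [-0.0, 0.007, 1.0, -0.0]
contact_force: [-0.3, 0.3, -0.7]
width: 0.0153
finger_force: 49.0
```

Run:
```python
from h import *
s,T=tool();print(s["contact_force"],s["width"]);plan((.597,.1386,.0668,np.radians(178.94)))
```

```text
[-0.25865375  0.33631125 -0.73835807] 0.015304553420258226
now [0.5943 0.1419 0.0696] yaw 179.2 t 15.38
dp [-0.005, -0.007, 0.006] tw 0.0015 rows>=0.1
```

Emit:
arm_command([
  [-0.005,-0.007,0],
  [-0.005,-0.007,0],
  [-0.005,-0.007,0],
  [-0.005,-0.007,0],
], twist=[0.001,0.001,0.001,0.001])

```text
clock: 15.88
tool_pos: [0.5975, 0.1375, 0.0698]
eef_rot: [0.0, 0.009, 1.0, -0.0]
contact_force: [0.0, 0.1, -1.5]
width: 0.0147
finger_force: 49.0
```

Emit:
arm_command([
  [0,0,0],
  [0,0,0],
], twist=[0,0])

```text
clock: 16.12
tool_pos: [0.5974, 0.1376, 0.0698]
eef_rot: [-0.0, 0.009, 1.0, -0.0]
contact_force: [-1.0, 0.2, -1.5]
width: 0.015
finger_force: 49.0
```

Emit:
arm_command([
  [0,0,0],
  [0,0,0],
], twist=[0,0])

```text
clock: 16.38
tool_pos: [0.5974, 0.1376, 0.0698]
eef_rot: [0.0, 0.009, 1.0, -0.0]
contact_force: [-0.3, 0.3, -1.3]
width: 0.0147
finger_force: 49.0
```

Emit:
arm_command([
  [0.001,0.002,0.003],
  [0.001,0.002,0.005],
  [0.001,0.002,0.005],
  [0.001,0.002,0.005],
], twist=[0,0,0,0])

```text
clock: 16.88
tool_pos: [0.597, 0.1386, 0.0673]
eef_rot: [0.0, 0.009, 1.0, -0.0]
contact_force: [0.1, -1.0, -1.6]
width: 0.0147
finger_force: 49.0
```

Emit:
arm_command([
  [0,0,0.001],
  [0,0,0.001],
  [0,0,0.001],
], twist=[0,0,0])

```text
clock: 17.25
tool_pos: [0.5969, 0.1386, 0.0668]
eef_rot: [-0.0, 0.009, 1.0, -0.0]
contact_force: [0.1, 0.3, -1.5]
width: 0.0151
finger_force: 49.0
```

Emit:
arm_command([
  [0,0,0.001],
  [0,0,0.001],
  [0,0,0.001],
], twist=[0,0,0])

```text
clock: 17.62
tool_pos: [0.597, 0.1386, 0.0665]
eef_rot: [0.0, 0.009, 1.0, -0.0]
contact_force: [-1.3, -1.4, 1.6]
width: 0.015
finger_force: 49.4
```

Contact is felt at z = 0.0665, as predicted. Release, lift and look.

Emit:
arm_command([
  [0,0,0],
  [0,0,0],
  [0,0,0],
], twist=[0,0,0], fingers=0.45)

```text
clock: 18.0
tool_pos: [0.597, 0.1386, 0.0662]
eef_rot: [0.0, 0.009, 1.0, -0.0]
contact_force: [0.1, 0.8, -0.3]
width: 0.0388
finger_force: 0.0
```

Emit:
arm_command([
  [0,0,-0.03],
  [0,0,-0.1],
  [0,0,-0.2],
  [0,0,-0.22],
], twist=[0,0,0,0])

```text
clock: 18.5
tool_pos: [0.5994, 0.1389, 0.1816]
eef_rot: [0.004, 0.009, 1.0, 0.0]
contact_force: [0.8, -0.1, -0.4]
width: 0.0381
finger_force: 0.0
```

Run:
```python
from h import *
im,K,M=cap("wrist");cv2.imwrite("pics/w6.png",im)
im,K,M=cap("side");cv2.imwrite("pics/s6.png",cv2.resize(im[180:340,180:340],None,fx=3.5,fy=3.5,interpolation=2))
s,T=tool();b=np.radians(180+15.3)
plan((.4278,.1712,.17,b))
```

```text
now [0.5982 0.1387 0.1788] yaw 179.0 t 18.6
dp [0.342, 0.059, 0.018] tw -0.0908 rows>=2.8
```

View pics/w6.png

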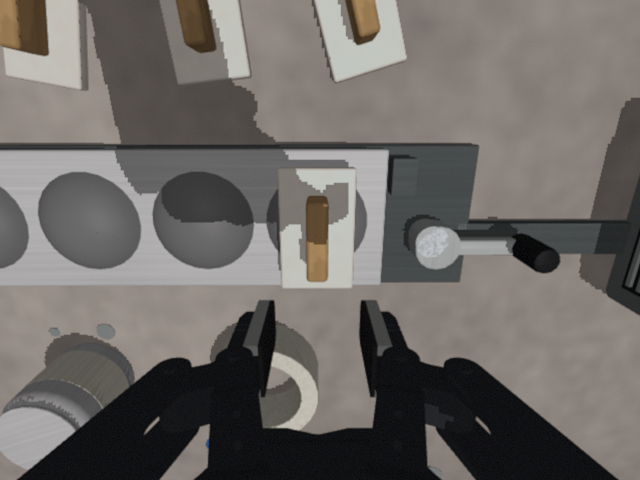

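The front at px (317,240) sits level and centred on dome 4. Next is the front at (0.428, 0.171).

Emit:
arm_command([
  [0.342,0.059,0.018],
  [0.342,0.059,0.018],
  [0.342,0.059,0.018],
  [0.342,0.059,0.018],
  [0.342,0.059,0.018],
], twist=[-0.091,-0.091,-0.091,-0.091,-0.091], fingers=0.6)

```text
clock: 19.23
tool_pos: [0.4268, 0.1712, 0.1669]
eef_rot: [0.0, -0.134, 0.991, -0.0]
contact_force: [0.4, 0.4, -0.1]
width: 0.0511
finger_force: 0.0
```

Emit:
arm_command([
  [0,0,0],
  [0,0,0],
], twist=[0,0])

```text
clock: 19.48
tool_pos: [0.4275, 0.171, 0.167]
eef_rot: [-0.0, -0.133, 0.991, -0.0]
contact_force: [0.3, 0.3, -0.4]
width: 0.0514
finger_force: 0.0
```

Run:
```python
from h import *
im,K,M=cap("wrist");cv2.imwrite("pics/w7.png",im)
for f in fronts(im,K,M):print(f)
plan((.4278,.1713,.0207,np.radians(195.3)))
```

```text
(array([287., 369.]), array([0.59200555, 0.17333765]), 91.24311065673828, 51.913841247558594, -0.626739501953125)
(array([ 33., 151.]), array([ 0.43144263, -0.07043466]), 98.6706771850586, 59.12297821044922, -11.320320129394531)
now [0.4274 0.171  0.1671] yaw -164.7 t 19.52
dp [-0.001, 0.0, 0.293] tw -0.0001 rows>=2.3
```

```bash
cat >> h.py <<'E'
def pulls(im,K,M):
    hsv=cv2.cvtColor(im,cv2.COLOR_BGR2HSV);m=(hsv[...,1]>90)&(hsv[...,0]>3)&(hsv[...,0]<25)&(hsv[...,2]>40)
    return [(r[0],r[1].round(4),round(r[2]),round(r[3]),round(r[4],1)) for r in rects(m,K,M,.04,100) if 45<r[2]<75 and r[3]<40]
E
python3 - <<'E'
from h import *
s,T=tool();w=np.load("wrist.npz");K=w["K"];M=np.linalg.inv(T@w["T"])
im=cv2.imread("pics/w7.png")
for r in pulls(im,K,M):print(*r)
print(proj([[.4278,.1713,.044]],K,M))
E
```

```text
[316. 232.] [0.4273 0.1697] 63 15 15.7
[173. 198.] [0.4302 0.056 ] 63 23 4.8
[ 18. 155.] [ 0.4301 -0.0574] 65 32 -0.9
[[317.7378272  236.45989095]]
```

Emit:
arm_command([
  [-0.001,-0.001,0.1],
  [-0.001,-0.001,0.2],
  [-0.001,-0.001,0.28],
  [-0.001,-0.001,0.293],
  [-0.001,-0.001,0.293],
], twist=[0,0,0,0,0])

```text
clock: 20.15
tool_pos: [0.4277, 0.1708, 0.0212]
eef_rot: [-0.0, -0.133, 0.991, -0.0]
contact_force: [-0.0, -0.8, 0.1]
width: 0.0511
finger_force: 0.0
```

Emit:
arm_command([
  [0,0,0],
  [0,0,0],
  [0,0,0],
  [0,0,0],
], twist=[0,0,0,0], fingers=0.0, force=50)

```text
clock: 20.65
tool_pos: [0.4287, 0.1711, 0.0224]
eef_rot: [0.002, -0.133, 0.991, 0.0]
contact_force: [-0.5, -0.8, 8.2]
width: 0.0151
finger_force: 50.3
```

Run:
```python
from h import *
s,T=tool();p=T[:3,3];b=np.radians(178.94)
print(s["contact_force"],s["width"])
plan((*p[:2],p[2]+.07,None),(.5948,.0386,p[2]+.07,b))
```

```text
[-0.54550624 -0.84169229  8.2024193 ] 0.015144815393659146
now [0.4287 0.1711 0.0224] yaw -164.7 t 20.65
dp [0.0, 0.0, -0.14] tw 0.0 rows>=1.1
dp [-0.25, -0.343, -0.0] tw 0.0911 rows>=3.4
```

Emit:
arm_command([
  [0,0,-0.05],
  [0,0,-0.14],
  [0,0,-0.14],
], twist=[0,0,0])

```text
clock: 21.02
tool_pos: [0.43, 0.1715, 0.0942]
eef_rot: [0.004, -0.133, 0.991, 0.0]
contact_force: [0.7, 0.2, -1.9]
width: 0.0148
finger_force: 49.1
```

Emit:
arm_command([
  [-0.015,-0.1,0],
  [-0.03,-0.195,0],
  [-0.13,-0.26,0],
  [-0.22,-0.325,0],
  [-0.25,-0.343,0],
], twist=[0.018,0.036,0.055,0.08,0.091])

```text
clock: 21.65
tool_pos: [0.5958, 0.0368, 0.0896]
eef_rot: [0.001, 0.011, 1.0, -0.0]
contact_force: [-0.0, -0.3, -1.1]
width: 0.015
finger_force: 49.3
```

Emit:
arm_command([
  [0,0,0],
  [0,0,0],
  [0,0,0],
], twist=[0,0,0])

```text
clock: 22.02
tool_pos: [0.5917, 0.0391, 0.0906]
eef_rot: [-0.001, 0.009, 1.0, 0.0]
contact_force: [-0.1, -0.7, -1.0]
width: 0.0153
finger_force: 49.3
```

```bash
cat >> h.py <<'E'
def near_edge(im,zt=.0106):
    """near edge of held board: row of first strong bright step down the columns right of centre"""
    g=cv2.cvtColor(im,cv2.COLOR_BGR2GRAY).astype(float);hsv=cv2.cvtColor(im,cv2.COLOR_BGR2HSV)
    out=[]
    for c in (275,290,305,330,345,360,372):
        col=cv2.GaussianBlur(g[185:225,c-3:c+4].mean(1)[:,None],(1,3),0)[:,0];d=np.diff(col);i=np.argmax(np.abs(d));out.append((c,185+i,round(d[i])))
    return out
E
python3 - <<'E'
from h import *
im,K,M=cap("wrist");cv2.imwrite("pics/w8.png",im);print(near_edge(im))
print("ref",near_edge(cv2.imread("pics/w5.png")))
s,T=tool();print(s["contact_force"],s["width"]);plan((.5948,.0386,.0675,np.radians(178.94)))
E
```

```text
[(275, np.int64(204), 8), (290, np.int64(204), 8), (305, np.int64(204), 23), (330, np.int64(204), 26), (345, np.int64(204), 22), (360, np.int64(200), -31), (372, np.int64(200), -31)]
ref [(275, np.int64(205), 8), (290, np.int64(205), 8), (305, np.int64(205), 27), (330, np.int64(205), 28), (345, np.int64(205), 29), (360, np.int64(201), -33), (372, np.int64(201), -33)]
[-0.53423772 -0.80968619 -0.95928751] 0.014647548785359196
now [0.592  0.0391 0.0909] yaw 179.0 t 22.07
dp [-0.006, -0.001, 0.047] tw 0.0004 rows>=0.4
```

Emit:
arm_command([
  [-0.0065,-0.001,0.02],
  [-0.0065,-0.001,0.04],
  [-0.0065,-0.001,0.044],
  [-0.0065,-0.001,0.044],
  [-0.0065,-0.001,0.044],
], twist=[0,0,0,0,0])

```text
clock: 22.7
tool_pos: [0.5965, 0.0379, 0.069]
eef_rot: [0.0, 0.009, 1.0, -0.0]
contact_force: [0.2, 0.5, -0.9]
width: 0.015
finger_force: 49.3
```

Emit:
arm_command([
  [0,0,0],
  [0,0,0],
  [0,0,0],
], twist=[0,0,0])

```text
clock: 23.08
tool_pos: [0.5964, 0.0379, 0.0689]
eef_rot: [0.0, 0.009, 1.0, -0.0]
contact_force: [-1.1, 0.4, -2.0]
width: 0.0149
finger_force: 49.3
```

Emit:
arm_command([
  [0.002,0.0014,0.002],
  [0.002,0.0014,0.004],
  [0.002,0.0014,0.004],
  [0.002,0.0014,0.004],
], twist=[0,0,0,0])

```text
clock: 23.58
tool_pos: [0.5953, 0.0386, 0.0668]
eef_rot: [-0.0, 0.009, 1.0, -0.0]
contact_force: [-0.0, 0.2, -1.6]
width: 0.0153
finger_force: 49.3
```

Emit:
arm_command([
  [0,0,0.001],
  [0,0,0.001],
  [0,0,0.001],
], twist=[0,0,0])

```text
clock: 23.95
tool_pos: [0.5954, 0.0387, 0.0663]
eef_rot: [0.0, 0.009, 1.0, -0.0]
contact_force: [0.4, 0.5, 0.1]
width: 0.0151
finger_force: 49.5
```

Emit:
arm_command([
  [0,0,0.001],
  [0,0,0.001],
  [0,0,0.001],
], twist=[0,0,0])

```text
clock: 24.32
tool_pos: [0.5954, 0.0387, 0.0662]
eef_rot: [0.0, 0.009, 1.0, -0.0]
contact_force: [-1.1, 0.3, 5.1]
width: 0.0151
finger_force: 50.0
```

Emit:
arm_command([
  [0,0,-0.001],
  [0,0,-0.001],
], twist=[0,0])

```text
clock: 24.58
tool_pos: [0.5954, 0.0386, 0.0663]
eef_rot: [0.0, 0.009, 1.0, -0.0]
contact_force: [-0.4, -0.3, 2.0]
width: 0.0148
finger_force: 49.8
```

Emit:
arm_command([
  [0,0,0],
  [0,0,0],
  [0,0,0],
], twist=[0,0,0], fingers=0.45)

```text
clock: 24.95
tool_pos: [0.5952, 0.0387, 0.066]
eef_rot: [-0.0, 0.009, 1.0, -0.0]
contact_force: [-0.1, -0.6, 0.2]
width: 0.0384
finger_force: 0.0
```

Emit:
arm_command([
  [0,0,-0.03],
  [0,0,-0.1],
  [0,0,-0.2],
  [0,0,-0.22],
], twist=[0,0,0,0])

```text
clock: 25.45
tool_pos: [0.5978, 0.0385, 0.1815]
eef_rot: [0.004, 0.009, 1.0, -0.0]
contact_force: [0.0, 1.0, -0.8]
width: 0.0381
finger_force: 0.0
```

```bash
cat >> h.py <<'E'
def placed(im,K,M):
    """boards seen at dome height: raised-board top plane z=.056"""
    hsv=cv2.cvtColor(im,cv2.COLOR_BGR2HSV)
    m=((hsv[...,1]>90)&(hsv[...,0]>3)&(hsv[...,0]<25)&(hsv[...,2]>40))
    return [(r[0],r[1].round(4),round(r[2]),round(r[3]),round(r[4],1)) for r in rects(m,K,M,.086,60) if 40<r[2]<75 and r[3]<40]
E
python3 - <<'E'
from h import *
im,K,M=cap("wrist");cv2.imwrite("pics/w9.png",im)
for r in placed(im,K,M):print("placed plane",*r)
for r in pulls(im,K,M):print("bench plane",*r)
for f in fronts(im,K,M):print(f)
plan((.4307,.0536,.167,np.radians(185.1)))
E
```

```text
placed plane [452. 237.] [0.5938 0.1338] 63 24 -1.0
placed plane [318. 237.] [0.5913 0.039 ] 63 15 -0.5
bench plane [318. 237.] [0.6065 0.0388] 75 18 -0.5
(array([333., 390.]), array([0.79241321, 0.05253766]), 109.2162094116211, 50.37448501586914, -8.591239929199219)
now [0.5974 0.0386 0.1809] yaw 179.0 t 25.5
dp [0.334, 0.024, 0.028] tw -0.0341 rows>=2.7
```

Fronts 1 and 2 are in place. Next is front 3, at (0.4307, 0.0536).

Emit:
arm_command([
  [0.334,0.024,0.024],
  [0.334,0.024,0.024],
  [0.334,0.024,0.024],
  [0.334,0.024,0.024],
  [0.334,0.024,0.024],
], twist=[-0.034,-0.034,-0.034,-0.034,-0.034], fingers=0.6)

```text
clock: 26.12
tool_pos: [0.4291, 0.0537, 0.1643]
eef_rot: [0.001, -0.044, 0.999, -0.0]
contact_force: [-0.3, -0.5, -0.1]
width: 0.0512
finger_force: 0.0
```

Emit:
arm_command([
  [0,0,0],
  [0,0,0],
], twist=[0,0])

```text
clock: 26.38
tool_pos: [0.4295, 0.0536, 0.1642]
eef_rot: [0.0, -0.044, 0.999, -0.0]
contact_force: [-0.6, 0.1, -0.3]
width: 0.0516
finger_force: 0.0
```

Run:
```python
from h import *
im,K,M=cap("wrist");cv2.imwrite("pics/w10.png",im)
for f in fronts(im,K,M):print(f)
for r in pulls(im,K,M):print("bench plane",*r)
plan((.4307,.0536,.0207,np.radians(185.1)))
```

```text
(array([319., 235.]), array([0.43145416, 0.05296596]), 97.63030242919922, 58.65032958984375, 5.3248610496521)
bench plane [285. 410.] [0.6043 0.0384] 47 18 -1.7
bench plane [315. 235.] [0.4296 0.0523] 63 15 4.6
bench plane [164. 221.] [ 0.4294 -0.0669] 66 23 -11.6
now [0.4293 0.0536 0.1641] yaw -174.9 t 26.43
dp [-0.003, -0.0, 0.287] tw -0.0002 rows>=2.3
```

Emit:
arm_command([
  [-0.003,0,0.1],
  [-0.003,-0.001,0.2],
  [-0.003,-0.001,0.275],
  [-0.003,-0.001,0.287],
  [-0.003,-0.001,0.287],
], twist=[0,0,0,0,0])

```text
clock: 27.05
tool_pos: [0.4306, 0.0533, 0.0212]
eef_rot: [-0.0, -0.044, 0.999, -0.0]
contact_force: [0.1, 0.5, 0.8]
width: 0.0511
finger_force: 0.0
```

Emit:
arm_command([
  [0,0,0],
  [0,0,0],
  [0,0,0],
  [0,0,0],
], twist=[0,0,0,0], fingers=0.0, force=50)

```text
clock: 27.55
tool_pos: [0.4316, 0.0532, 0.0223]
eef_rot: [0.002, -0.044, 0.999, -0.0]
contact_force: [0.2, -0.3, 7.5]
width: 0.0149
finger_force: 50.2
```

Run:
```python
from h import *
s,T=tool();p=T[:3,3];b=np.radians(178.94)
print(s["contact_force"],s["width"])
plan((*p[:2],p[2]+.07,None),(.5936,-.0614,p[2]+.07,b))
```

```text
[ 0.24136862 -0.32431283  7.50985832] 0.014878421120611983
now [0.4316 0.0532 0.0223] yaw -174.9 t 27.55
dp [0.0, 0.0, -0.14] tw 0.0 rows>=1.1
dp [-0.302, -0.257, -0.0] tw 0.0341 rows>=3.2
```

Emit:
arm_command([
  [0,0,-0.05],
  [0,0,-0.14],
  [0,0,-0.14],
], twist=[0,0,0])

```text
clock: 27.92
tool_pos: [0.433, 0.0532, 0.0942]
eef_rot: [0.004, -0.044, 0.999, -0.0]
contact_force: [0.2, -0.7, -2.5]
width: 0.0148
finger_force: 49.1
```

Emit:
arm_command([
  [-0.03,-0.09,0],
  [-0.06,-0.18,0],
  [-0.17,-0.23,0],
  [-0.27,-0.255,0],
  [-0.302,-0.257,0],
], twist=[0.01,0.02,0.03,0.034,0.034])

```text
clock: 28.55
tool_pos: [0.5945, -0.0625, 0.0895]
eef_rot: [0.0, 0.01, 1.0, -0.0]
contact_force: [-0.1, 0.3, -1.2]
width: 0.0151
finger_force: 49.3
```

Emit:
arm_command([
  [0,0,0],
  [0,0,0],
  [0,0,0],
], twist=[0,0,0])

```text
clock: 28.92
tool_pos: [0.5907, -0.061, 0.0907]
eef_rot: [-0.0, 0.009, 1.0, 0.0]
contact_force: [-0.2, 0.5, -0.1]
width: 0.0148
finger_force: 49.3
```

Run:
```python
from h import *
im,K,M=cap("wrist");cv2.imwrite("pics/w11.png",im);print(near_edge(im))
s,T=tool();print(s["contact_force"],s["width"]);plan((.5937,-.0614,.0687,np.radians(178.94)))
```

```text
[(275, np.int64(205), 8), (290, np.int64(205), 8), (305, np.int64(205), 23), (330, np.int64(205), 27), (345, np.int64(205), 28), (360, np.int64(205), 28), (372, np.int64(205), 28)]
[-0.20763671 -0.43514947 -0.55539622] 0.014805157608731963
now [ 0.5909 -0.061   0.0909] yaw 179.0 t 28.98
dp [-0.006, -0.001, 0.044] tw 0.0001 rows>=0.4
```

Emit:
arm_command([
  [-0.004,0,0.02],
  [-0.004,0,0.04],
  [-0.004,0,0.043],
  [-0.004,0,0.043],
  [-0.004,0,0.043],
], twist=[0,0,0,0,0])

```text
clock: 29.6
tool_pos: [0.5941, -0.0614, 0.0695]
eef_rot: [0.0, 0.009, 1.0, -0.0]
contact_force: [0.0, -0.8, -0.4]
width: 0.0149
finger_force: 49.3
```

Emit:
arm_command([
  [0,0,0],
  [0,0,0],
], twist=[0,0])

```text
clock: 29.85
tool_pos: [0.594, -0.0614, 0.0695]
eef_rot: [0.0, 0.009, 1.0, -0.0]
contact_force: [0.5, -0.4, -2.0]
width: 0.0149
finger_force: 49.3
```

Emit:
arm_command([
  [0.0006,0,0.003],
  [0.0006,0,0.0055],
  [0.0006,0,0.0055],
  [0.0006,0,0.0055],
], twist=[0,0,0,0])

```text
clock: 30.35
tool_pos: [0.5935, -0.0613, 0.0665]
eef_rot: [-0.0, 0.009, 1.0, -0.0]
contact_force: [0.2, 0.2, -0.6]
width: 0.0149
finger_force: 49.3
```

Emit:
arm_command([
  [0,0,0.0008],
  [0,0,0.0008],
  [0,0,0.0008],
], twist=[0,0,0])

```text
clock: 30.72
tool_pos: [0.5936, -0.0613, 0.0663]
eef_rot: [0.0, 0.009, 1.0, -0.0]
contact_force: [-0.2, 1.1, 0.0]
width: 0.0149
finger_force: 49.5
```

Emit:
arm_command([
  [0,0,0.0004],
  [0,0,0.0004],
  [0,0,0.0004],
], twist=[0,0,0])

```text
clock: 31.1
tool_pos: [0.5936, -0.0613, 0.0662]
eef_rot: [0.0, 0.009, 1.0, -0.0]
contact_force: [-1.1, 0.9, 2.7]
width: 0.0145
finger_force: 49.7
```

Emit:
arm_command([
  [0,0,0],
  [0,0,0],
  [0,0,0],
], twist=[0,0,0], fingers=0.45)

```text
clock: 31.48
tool_pos: [0.5935, -0.0613, 0.0658]
eef_rot: [-0.0, 0.009, 1.0, -0.0]
contact_force: [-0.3, 1.4, -0.1]
width: 0.0386
finger_force: 0.0
```

Emit:
arm_command([
  [0,0,-0.03],
  [0,0,-0.1],
  [0,0,-0.2],
  [0,0,-0.22],
], twist=[0,0,0,0])

```text
clock: 31.98
tool_pos: [0.596, -0.0619, 0.1812]
eef_rot: [0.004, 0.009, 1.0, -0.001]
contact_force: [0.6, -0.4, -0.7]
width: 0.0384
finger_force: 0.0
```

Run:
```python
from h import *
im,K,M=cap("wrist");cv2.imwrite("pics/w12.png",im)
for r in placed(im,K,M):print("placed plane",*r)
plan((.4305,-.0705,.167,np.radians(180-11.5)))
```

```text
placed plane [588. 236.] [0.5939 0.1288] 64 36 -0.8
placed plane [318. 238.] [ 0.5902 -0.061 ] 63 15 -1.4
placed plane [453. 237.] [0.5915 0.034 ] 64 24 -0.5
now [ 0.5956 -0.0618  0.1806] yaw 179.0 t 32.02
dp [0.33, -0.023, 0.027] tw 0.0581 rows>=2.7
```

Emit:
arm_command([
  [0.33,-0.022,0.024],
  [0.33,-0.022,0.024],
  [0.33,-0.022,0.024],
  [0.33,-0.022,0.024],
  [0.33,-0.022,0.024],
], twist=[0.058,0.058,0.058,0.058,0.058], fingers=0.6)

```text
clock: 32.65
tool_pos: [0.4291, -0.0695, 0.164]
eef_rot: [0.001, 0.1, 0.995, -0.0]
contact_force: [0.0, -0.3, -0.4]
width: 0.051
finger_force: 0.0
```

Emit:
arm_command([
  [0,0,0],
  [0,0,0],
], twist=[0,0])

```text
clock: 32.9
tool_pos: [0.4293, -0.0694, 0.1638]
eef_rot: [0.0, 0.1, 0.995, -0.0]
contact_force: [-0.3, 0.7, -0.1]
width: 0.0514
finger_force: 0.0
```

Run:
```python
from h import *
im,K,M=cap("wrist");cv2.imwrite("pics/w13.png",im)
for f in fronts(im,K,M):print(f)
for r in pulls(im,K,M):print("bench plane",*r)
plan((.4308,-.0708,.0207,np.radians(180-11.5)))
```

```text
(array([357., 398.]), array([ 0.62444373, -0.06500581]), 95.06922149658203, 63.110042572021484, -1.2851486206054688)
(array([318., 227.]), array([ 0.43171832, -0.07058362]), 97.70540618896484, 58.8870849609375, -11.44305419921875)
bench plane [362. 408.] [ 0.6053 -0.062 ] 52 18 -1.1
bench plane [316. 235.] [ 0.4294 -0.0706] 64 15 -11.0
now [ 0.4291 -0.0693  0.1638] yaw 168.5 t 32.95
dp [-0.004, -0.002, 0.286] tw 0.0002 rows>=2.3
```

Emit:
arm_command([
  [-0.004,-0.002,0.1],
  [-0.004,-0.002,0.2],
  [-0.004,-0.002,0.275],
  [-0.004,-0.002,0.286],
  [-0.004,-0.002,0.286],
], twist=[0,0,0,0,0])

```text
clock: 33.58
tool_pos: [0.4307, -0.0708, 0.0214]
eef_rot: [0.0, 0.1, 0.995, -0.0]
contact_force: [-0.2, -0.6, -0.2]
width: 0.0512
finger_force: 0.0
```

Emit:
arm_command([
  [0,0,0],
  [0,0,0],
  [0,0,0],
  [0,0,0],
], twist=[0,0,0,0], fingers=0.0, force=50)

```text
clock: 34.08
tool_pos: [0.4316, -0.0712, 0.0224]
eef_rot: [0.002, 0.1, 0.995, -0.0]
contact_force: [-0.3, 0.0, 8.0]
width: 0.0147
finger_force: 50.3
```

Run:
```python
from h import *
s,T=tool();p=T[:3,3];b=np.radians(178.94)
print(s["contact_force"],s["width"])
plan((*p[:2],p[2]+.07,None),(.5918,-.1615,p[2]+.07,b))
```

```text
[-0.27674222  0.0116835   7.96732988] 0.014721322126789633
now [ 0.4316 -0.0712  0.0224] yaw 168.5 t 34.08
dp [0.0, 0.0, -0.14] tw 0.0 rows>=1.1
dp [-0.35, -0.113, -0.0] tw -0.0579 rows>=2.9
```

Emit:
arm_command([
  [0,0,-0.05],
  [0,0,-0.14],
  [0,0,-0.14],
], twist=[0,0,0])

```text
clock: 34.45
tool_pos: [0.4329, -0.0717, 0.0943]
eef_rot: [0.004, 0.1, 0.995, -0.001]
contact_force: [0.7, 0.1, -1.1]
width: 0.0151
finger_force: 49.2
```

Emit:
arm_command([
  [-0.037,-0.084,0],
  [-0.075,-0.165,0],
  [-0.19,-0.145,0],
  [-0.3,-0.12,0],
  [-0.35,-0.113,0],
], twist=[-0.02,-0.035,-0.05,-0.058,-0.058])

```text
clock: 35.08
tool_pos: [0.5927, -0.1611, 0.0897]
eef_rot: [0.0, 0.009, 1.0, -0.0]
contact_force: [0.2, -0.3, -1.3]
width: 0.0147
finger_force: 49.3
```

Emit:
arm_command([
  [0,0,0],
  [0,0,0],
  [0,0,0],
], twist=[0,0,0])

```text
clock: 35.45
tool_pos: [0.589, -0.1607, 0.0907]
eef_rot: [-0.001, 0.009, 1.0, 0.0]
contact_force: [0.2, 0.1, -0.9]
width: 0.0155
finger_force: 49.3
```

Run:
```python
from h import *
im,K,M=cap("wrist");cv2.imwrite("pics/w14.png",im);print(near_edge(im))
s,T=tool();print(s["contact_force"],s["width"]);plan((.5919,-.1615,.0687,np.radians(178.94)))
```

```text
[(275, np.int64(205), 8), (290, np.int64(205), 8), (305, np.int64(205), 23), (330, np.int64(205), 27), (345, np.int64(205), 27), (360, np.int64(201), -28), (372, np.int64(201), -28)]
[ 0.86941557 -0.2555937  -0.9064209 ] 0.015027102492236722
now [ 0.5892 -0.1608  0.091 ] yaw 178.9 t 35.5
dp [-0.005, -0.001, 0.045] tw -0.0001 rows>=0.4
```

Emit:
arm_command([
  [-0.004,-0.001,0.02],
  [-0.004,-0.001,0.04],
  [-0.004,-0.001,0.043],
  [-0.004,-0.001,0.043],
  [-0.004,-0.001,0.043],
], twist=[0,0,0,0,0])

```text
clock: 36.12
tool_pos: [0.5926, -0.1615, 0.0696]
eef_rot: [0.0, 0.009, 1.0, -0.0]
contact_force: [0.2, 0.1, -0.9]
width: 0.0151
finger_force: 49.3
```

Emit:
arm_command([
  [0,0,0],
  [0,0,0],
], twist=[0,0])

```text
clock: 36.38
tool_pos: [0.5926, -0.1615, 0.0697]
eef_rot: [0.0, 0.009, 1.0, -0.0]
contact_force: [-1.4, -0.2, -0.7]
width: 0.0146
finger_force: 49.3
```

Emit:
arm_command([
  [0.0014,0,0.003],
  [0.0014,0,0.0058],
  [0.0014,0,0.0058],
  [0.0014,0,0.0058],
], twist=[0,0,0,0])

```text
clock: 36.88
tool_pos: [0.5917, -0.1614, 0.0665]
eef_rot: [-0.0, 0.009, 1.0, -0.0]
contact_force: [1.7, 0.3, -1.3]
width: 0.0153
finger_force: 49.4
```

Emit:
arm_command([
  [0,0,0.0008],
  [0,0,0.0008],
  [0,0,0.0008],
], twist=[0,0,0])

```text
clock: 37.25
tool_pos: [0.5917, -0.1614, 0.0664]
eef_rot: [0.0, 0.009, 1.0, -0.0]
contact_force: [-0.5, 1.0, 1.2]
width: 0.015
finger_force: 49.6
```

Emit:
arm_command([
  [0,0,0],
  [0,0,0],
  [0,0,0],
], twist=[0,0,0], fingers=0.45)

```text
clock: 37.62
tool_pos: [0.5917, -0.1615, 0.0661]
eef_rot: [0.0, 0.009, 1.0, -0.0]
contact_force: [0.3, 0.1, -0.4]
width: 0.0384
finger_force: 0.0
```

Emit:
arm_command([
  [0,0,-0.03],
  [0,0,-0.1],
  [0,0,-0.2],
  [0,0,-0.22],
], twist=[0,0,0,0])

```text
clock: 38.12
tool_pos: [0.594, -0.1624, 0.1815]
eef_rot: [0.004, 0.009, 1.0, -0.002]
contact_force: [-0.1, -0.2, 0.0]
width: 0.0387
finger_force: 0.0
```

Run:
```python
from h import *
im,K,M=cap("wrist")
for r in placed(im,K,M):print("placed plane",*r)
d=np.load("top.npz");i0=cv2.imread("pics/top0.png");h=cv2.cvtColor(i0,cv2.COLOR_BGR2HSV)
m=(h[...,2]>170)&(h[...,1]<60);m[:,:390]=0;m[:262]=0;m[305:]=0
for r in rects(m,d["K"],d["T"],.052,30):print(r)
plan((.45,-.25,.18,None),(.4235,-.331,.12,None))
```

```text
placed plane [589. 236.] [0.5915 0.029 ] 63 36 -0.1
placed plane [454. 237.] [ 0.5899 -0.066 ] 63 24 -0.6
placed plane [319. 238.] [ 0.5883 -0.1609] 63 15 -1.2
(array([444., 282.]), array([ 0.42540784, -0.32505646]), 24.9520263671875, 23.877094268798828, 43.20335388183594)
(array([477., 281.]), array([ 0.42671185, -0.40578867]), 31.342987060546875, 30.860977172851562, 88.79900360107422)
(array([410., 283.]), array([ 0.42531439, -0.2456765 ]), 49.90709686279297, 16.69660186767578, -2.2883682250976562)
now [ 0.5937 -0.1622  0.1809] yaw 179.0 t 38.17
dp [0.284, -0.181, 0.002] tw 0.0 rows>=2.7
dp [0.05, -0.163, 0.12] tw 0.0 rows>=1.7
```

All four fronts are up. Now the keys: move above the round key with the fingers shut.

Emit:
arm_command([
  [0.284,-0.181,0.002],
  [0.284,-0.181,0.002],
  [0.284,-0.181,0.002],
  [0.284,-0.181,0.002],
], twist=[0,0,0,0], fingers=0.0, force=20)

```text
clock: 38.67
tool_pos: [0.4452, -0.25, 0.1745]
eef_rot: [-0.001, 0.011, 1.0, 0.0]
contact_force: [0.7, -0.0, -0.2]
width: -0.0002
finger_force: 0.0
```

Emit:
arm_command([
  [0.048,-0.155,0.17],
  [0.048,-0.155,0.17],
  [0.048,-0.155,0.17],
  [0.048,-0.155,0.17],
], twist=[0,0,0,0])

```text
clock: 39.17
tool_pos: [0.423, -0.3257, 0.09]
eef_rot: [-0.0, 0.009, 1.0, 0.001]
contact_force: [1.0, -0.4, 0.5]
width: 0.0
finger_force: 0.0
```

Run:
```python
from h import *
im,K,M=cap("top");cv2.imwrite("pics/top3.png",im)
print(cap and proj([[.4254,-.3251,.052]],*cap("wrist")[1:]))
im,K,M=cap("wrist");cv2.imwrite("pics/w15.png",im)
h=cv2.cvtColor(im,cv2.COLOR_BGR2HSV)
for r in rects((h[...,2]>150)&(h[...,1]<60),K,M,.052,200):print(r)
plan((.4254,-.3251,.06,None))
```

```text
[[318.1603731  284.44435116]]
(array([569., 416.]), array([ 0.51478888, -0.16097299]), 119.22986602783203, 59.56557083129883, 54.827274322509766)
(array([213., 356.]), array([ 0.47156226, -0.39404895]), 92.61012268066406, 33.717987060546875, -69.48709297180176)
(array([176., 302.]), array([ 0.43361481, -0.40511673]), 33.78129959106445, 19.90248680114746, 89.08645629882812)
(array([320., 291.]), array([ 0.43035574, -0.32483722]), 26.3386287689209, 13.280774116516113, 89.08342742919922)
(array([185., 304.]), array([ 0.42152292, -0.39287137]), 90.94568634033203, 76.18402099609375, -89.1913029551506)
(array([465., 207.]), array([ 0.39654108, -0.24234039]), 233.4485321044922, 173.47911071777344, 15.500619888305664)
(array([ 56., 220.]), array([ 0.43231482, -0.46831879]), 319.27569580078125, 77.40986633300781, -17.211387634277344)
now [ 0.4239 -0.326   0.0913] yaw 179.1 t 39.33
dp [-0.003, 0.002, 0.063] tw 0.0 rows>=0.5
```

View pics/w15.png

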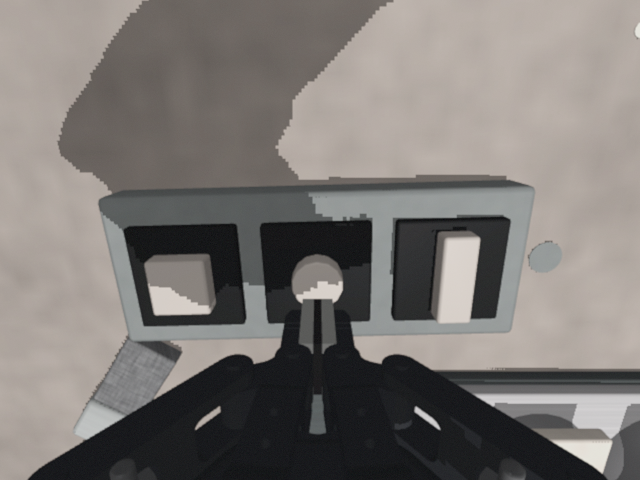

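The fingertips are over the round key at px (318,281). The square key is at (180,284) and the bar key at (457,276), all as measured. Press the round key.

Emit:
arm_command([
  [-0.003,0.002,0.04],
  [-0.003,0.002,0.07],
  [-0.003,0.002,0.08],
  [-0.003,0.002,0.09],
  [-0.003,0.002,0.096],
], twist=[0,0,0,0,0])

```text
clock: 39.95
tool_pos: [0.4242, -0.3248, 0.0446]
eef_rot: [0.0, 0.009, 1.0, 0.0]
contact_force: [-8.3, 10.5, 33.6]
width: 0.0001
finger_force: 16.7
```

Emit:
arm_command([
  [0,0,0.004],
  [0,0,0.004],
  [0,0,0.004],
], twist=[0,0,0])

```text
clock: 40.33
tool_pos: [0.4243, -0.3248, 0.0445]
eef_rot: [0.001, 0.009, 1.0, -0.0]
contact_force: [-7.6, 11.4, 33.7]
width: -0.0002
finger_force: 17.1
```

Emit:
arm_command([
  [0,0,-0.09],
  [0,0,-0.09],
  [-0.005,-0.08,-0.09],
  [-0.005,-0.162,-0.09],
  [-0.005,-0.162,-0.09],
], twist=[0,0,0,0,0])

```text
clock: 40.95
tool_pos: [0.4251, -0.4094, 0.0845]
eef_rot: [0.0, 0.011, 1.0, -0.001]
contact_force: [-0.3, -0.0, -0.2]
width: -0.0002
finger_force: 0.0
```

Emit:
arm_command([
  [0,0,0.03],
  [0,0,0.06],
  [0,0,0.075],
  [0,0,0.082],
  [0,0,0.086],
], twist=[0,0,0,0,0])

```text
clock: 41.58
tool_pos: [0.4245, -0.4047, 0.0447]
eef_rot: [-0.001, 0.009, 1.0, 0.0]
contact_force: [-8.6, 10.7, 31.5]
width: -0.0001
finger_force: 15.7
```

Emit:
arm_command([
  [0,0,0],
  [0,0,0],
  [0,0,0],
], twist=[0,0,0])

```text
clock: 41.95
tool_pos: [0.4245, -0.4046, 0.045]
eef_rot: [-0.0, 0.009, 1.0, 0.0]
contact_force: [-7.2, 8.9, 24.8]
width: 0.0001
finger_force: 12.5
```

Emit:
arm_command([
  [0,0,-0.1],
  [0,0,-0.1],
  [0,0.12,-0.1],
  [-0.001,0.24,-0.1],
  [-0.001,0.316,-0.1],
], twist=[0,0,0,0,0])

```text
clock: 42.58
tool_pos: [0.4274, -0.2451, 0.0909]
eef_rot: [-0.001, 0.008, 1.0, 0.001]
contact_force: [-0.1, 0.2, 0.2]
width: 0.0
finger_force: 0.0
```

Emit:
arm_command([
  [0,0,0],
  [0,0,0],
  [0,0,0],
], twist=[0,0,0])

```text
clock: 42.95
tool_pos: [0.4288, -0.2495, 0.0919]
eef_rot: [0.0, 0.01, 1.0, -0.0]
contact_force: [0.5, 0.1, -0.8]
width: -0.0002
finger_force: 0.0
```

Run:
```python
from h import *
plan((.4253,-.2457,.0435,None))
im,K,M=cap("side");cv2.imwrite("pics/side4.png",cv2.resize(im[150:330,200:420],None,fx=3.3,fy=3.3,interpolation=2))
```

```text
now [ 0.4288 -0.2495  0.0919] yaw 178.9 t 42.95
dp [0.007, 0.007, 0.097] tw 0.0 rows>=0.8
```

View pics/side4.png

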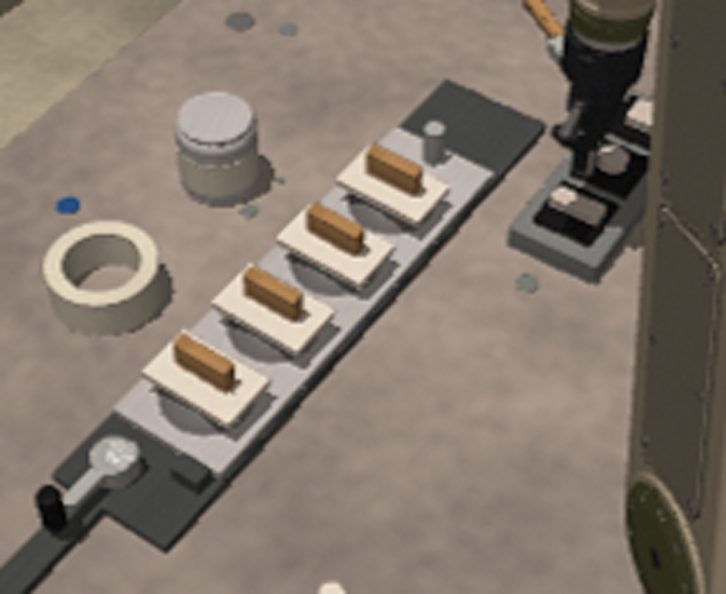

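The side view shows all four fronts level on their domes, at crop pixels (205,370), (270,305), (335,240) and (392,180). The rack is against its stop and the lever points at the blower. Press the bar key.

Emit:
arm_command([
  [0.007,0.007,0.03],
  [0.007,0.007,0.06],
  [0.007,0.007,0.08],
  [0.007,0.007,0.09],
  [0.007,0.007,0.097],
], twist=[0,0,0,0,0])

```text
clock: 43.62
tool_pos: [0.4248, -0.2452, 0.0448]
eef_rot: [-0.0, 0.009, 1.0, -0.0]
contact_force: [-8.2, 4.5, 29.6]
width: -0.0001
finger_force: 14.8
```

Emit:
arm_command([
  [0,0,0],
  [0,0,0],
  [0,0,0],
], twist=[0,0,0])

```text
clock: 44.0
tool_pos: [0.4248, -0.2452, 0.0454]
eef_rot: [-0.0, 0.009, 1.0, -0.001]
contact_force: [-6.1, 2.5, 17.8]
width: 0.0
finger_force: 8.4
```

Emit:
arm_command([
  [0,0,-0.1],
  [0,0,-0.2],
  [0.06,-0.1,-0.25],
  [0.06,-0.2,-0.25],
  [0.06,-0.2,-0.25],
], twist=[0,0,0,0,0])

```text
clock: 44.62
tool_pos: [0.3936, -0.3481, 0.1693]
eef_rot: [0.001, 0.011, 1.0, -0.001]
contact_force: [-0.5, -0.3, -0.5]
width: 0.0
finger_force: 0.0
```

Run:
```python
from h import *
im,K,M=cap("top");cv2.imwrite("pics/top5.png",cv2.resize(im[170:320,150:500],None,fx=2.2,fy=2.2,interpolation=2))
for r in placed(im,K,M):print(*r)
```

```text
[374. 214.] [ 0.5876 -0.1607] 55 14 0.9
[289. 213.] [0.5913 0.0378] 54 12 -0.8
[332. 213.] [ 0.5906 -0.0603] 57 12 -1.4
[246. 213.] [0.5944 0.1379] 57 12 -0.3
```

View pics/top5.png

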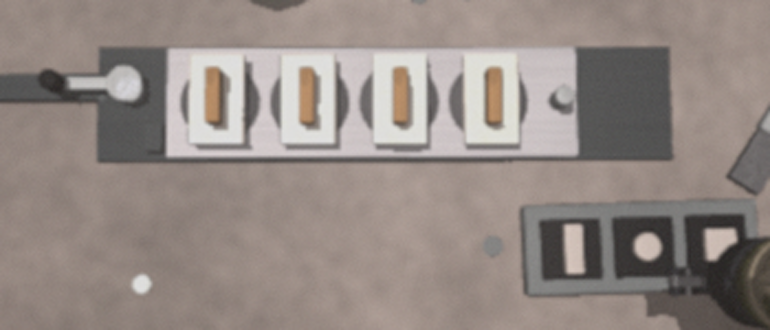

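The top view shows four fronts centred on their domes, the rack against the stop at crop x=165, the lever pointing at the blower, and the arm clear. Hand in.

```bash
python3 -c "
from plant import ctrl
print(ctrl.close_job())"
```

```text
the job is handed in; nothing more can be done
None
```

The job is handed in, though no verdict came back: the rack is home and locked, all four fronts are balanced on their own domes, and the round, square and bar keys were fully pressed in that order (about 45 s of the 208 s used).

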